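Sample changer turnaround: used bottles through the flap, carousel on its shaft

ROBOT

A 6-joint arm with a two-finger parallel gripper is mounted at the origin on the work surface. World frame = base frame: x ahead of the robot, y to its left, z up, the work surface at z = 0. Lengths are in m, angles in rad, forces in N, time in s.
With the tool pointing down it reaches from about 0.35 to 0.775 m from the base axis. Payload 5.5 kg.
Tool frame: the origin (TCP) lies midway between the tips of the shut fingers; the grasp point (between the pads) lies 19 mm behind it; z points along the fingers, x is the direction in which the jaws open and shut, and the axes are right-handed (so a half turn about z gives the same grasp; the last joint's range is limited). The gripper opens to 85 mm and grips with 20 to 120 N. Pads are 22 mm wide; open, the fingers measure 114 mm over their backs; the gripper's body (76 mm by 85 mm) begins 54 mm behind the grasp point. The pads swing forward as they close: fully open they stand 13 mm farther back than shut.
Start: joints at [-1.438, 0.313, 0.046, 1.304, 0, 1.431], TCP at [0.155, -0.554, 0.231] pointing down, gripper open.
Joint ranges: [-2.76, 2.76], [-0.86, 1.69], [-1.03, 1.26], [-2.2, 2.34], [-1.47, 1.5], [-3.14, 3.14]. Speed limits (rad/s): [2.57, 2.57, 3.14, 3.14, 3.14, 3.14].

INTERFACE

Orientations are given as a unit quaternion [w, x, y, z].
In Python, from workcell import env gives the robot as it stands.
- The arm moves only by the tool servo_tool, never from a script. Its argument "targets" is a list of rows, each an object with "xyz": the shift along the tool's x, y, z in m, a list of three; "twist": the turn, a rotation vector about the tool's x, y, z in rad, a list of three; "jaw": the opening, from 0 (shut) to 1 (fully open). A call has 1 to 12 rows; each row is the pose to reach, as a shift and turn from the pose commanded when the call began, along the tool's axes at that moment; what a row does not reach only later rows make up. A row lasts 1/12 s, in which the tool goes at most 41.7 mm and 7.16 degrees, less where a joint would pass 70% of its speed; a pose out of reach is approached as far as the arm can. A call with a gripper value outside its range is refused whole. The fingers move at their own pace and stop on an object; "squeeze" is the grip in N (left out, the last holds). Time passes only in rows, so rows that repeat a pose let the fingers close. It gives the time, the measured TCP pose, the force and the opening at its end, in the units of the state.
- env.get_state(): the state, without advancing time (a new reading comes with each control period).
- env.read_camera(name): name is "scene" or "side" or "wrist"; returns a dict with "color" (480x640x3 uint8, red, green, blue), "depth" (480x640 float32, m along the optical axis (not along the pixel's ray), 0 where there is no reading), "fx", "fy", "cx", "cy" (pixels), "eye" and "attitude" of the camera in the world. Camera axes: x right, y down, z forward; pixel columns grow to the right and rows downward; lengths in m; the calibration is good to about 2 mm. The wrist camera is an equidistant fisheye: a pixel r from the principal point sees the ray r / f radians off the axis. A picture is of the moment at which its call begins.
- env.hand_in(): hands the job in, once; it reports no verdict.
The state is a dict: "clock": time; "joint_pos": joint angles; "qvel": joint speeds; "tau": joint torques, N m; "tcp_pos": TCP position; "orientation": TCP orientation; "wrist_force": force on the tool from outside, world axes, zero at the start; "ft_torque": the same for the moment, N m; "finger_gap": finger opening in m.
Only numpy, scipy, OpenCV 4.12 (cv2) and the standard library are available. Lean on these libraries where they do the work, as an engineer would, in place of code of your own. Each camera call takes 0.05 s, during which the arm holds its last target. There are 200 camera calls.

TASK

Get the sample changer ready for its next run: take the used square bottles out of the wire basket one at a time and push every one of them through the sprung flap into the yellow disposal box, so that it drops inside and the flap shuts behind it; and fit the clean carousel on the changer's drive shaft, turning it until it drops over the keys and sits fully home on the flange. The two jobs may go in either order; leave the other jars, flasks and the weight where they are.

Things in the scene. Friction and masses are not known exactly. Their poses are not given: they have to be found in the camera images.
- drop_box: disposal box, yellow and clear, fixed, 134 mm wide (y). Origin on the bench; x is the push direction. In mm: flat steel loading tray, top at z 170, x -89 to 30, 126 wide between lips 7 high. The tray is the lid of the bin below (inside x -83 to 188, y -63 to 63); past its inner end, the sill at x 30, bottles drop in, onto a slide. Roof top at z 229, x 60 to 192.
- flap (a joint): steel flap of the box, 94 x 50 mm, leaning from the sill back to its hinge (box frame x 58, z 221 mm: 50 mm free height). Swings inwards only: 0 = shut, 1.9 rad = fully in and up. Opens with about 1 N at its lower edge and springs shut by itself. A bottle lying on the tray must be pushed until it tips over the sill and drops inside; its tail may need pushing past the sill.
- sill (a point): point in the middle of the sill, the tray's inner edge under the flap, at tray height (170 mm above the bench)
- basket: shallow wire basket with a grey floor, 300 x 186 mm outside (x, y), 42 mm high, walls 4 mm, floor 4 mm thick; fixed to the bench. Origin at the centre of its underside.
- bottle1: used square sample bottle, amber glass, yellow label, round blue cap, 0.08 to 0.13 kg, at first lying in the basket; 68 mm long over all, body 30 x 30 mm in section and 48 mm long, cap 26 mm across. Origin at its centre (34 mm from either end, 15 mm above what it lies on); x runs along the bottle towards the cap; y, z square to its flat sides. Three to five bottles are present.
- bottle2: used square sample bottle, amber glass, yellow label, round blue cap, 0.08 to 0.13 kg, at first lying in the basket; 68 mm long over all, body 30 x 30 mm in section and 48 mm long, cap 26 mm across. Origin at its centre (34 mm from either end, 15 mm above what it lies on); x runs along the bottle towards the cap; y, z square to its flat sides. Three to five bottles are present.
- bottle3: used square sample bottle, amber glass, yellow label, round blue cap, 0.08 to 0.13 kg, at first lying in the basket; 68 mm long over all, body 30 x 30 mm in section and 48 mm long, cap 26 mm across. Origin at its centre (34 mm from either end, 15 mm above what it lies on); x runs along the bottle towards the cap; y, z square to its flat sides. Three to five bottles are present.
- bottle4: used square sample bottle, amber glass, yellow label, round blue cap, 0.08 to 0.13 kg, at first lying in the basket; 68 mm long over all, body 30 x 30 mm in section and 48 mm long, cap 26 mm across. Origin at its centre (34 mm from either end, 15 mm above what it lies on); x runs along the bottle towards the cap; y, z square to its flat sides. Three to five bottles are present.
- bottle5: used square sample bottle, amber glass, yellow label, round blue cap, 0.08 to 0.13 kg, at first lying in the basket; 68 mm long over all, body 30 x 30 mm in section and 48 mm long, cap 26 mm across. Origin at its centre (34 mm from either end, 15 mm above what it lies on); x runs along the bottle towards the cap; y, z square to its flat sides. Three to five bottles are present.
- changer: white sample changer, 220 x 200 mm (x, y), fixed, with a flat deck 50 mm high. On its +y side a block reaches to y 190 mm and carries a grey needle tower 55 x 45 mm, centre x 40, y 158 mm, 240 mm high; a blue arm runs from the tower to x 150 mm. Origin at the centre of the underside, on the drive shaft's axis.
- drive_shaft: upright drive shaft on the changer's deck, locked: it does not turn. Origin on its axis at deck level, z up. Black flange 52 mm across, 10 mm high; above it a steel pin 20 mm in diameter, its tapered tip 40 mm above the deck; two red keys 6 mm wide, one towards +x and one towards -x, reaching 15 mm from the axis, from the flange to 24 mm above the deck.
- carousel: aluminium plate 150 mm across, 32 to 38 mm above the origin, with ten pockets, 0.34 to 0.5 kg; below it a 50 mm square hub on which it stands. Origin on the axis at the hub's underside. Bore 21.5 mm with two keyways 8 mm wide along x (fits either way round). Black grip fin on top, 60 mm along x, 14 mm thick, z 38 to 74 mm. Misaligned it rides on the keys; within 0.08 rad it drops 14 mm.
- jar1: round amber jar with blue cap, 54 mm across, 90 mm high, behind; not to be disturbed; origin under its centre
- jar2: round amber jar with blue cap, 54 mm across, 90 mm high, behind; not to be disturbed; origin under its centre
- jar3: round amber jar with blue cap, 50 mm across, 80 mm high, near the changer; not to be disturbed; origin under its centre
- flask_red: stoppered flask with red contents, 70 mm across, 160 mm high; not to be disturbed; origin under its centre
- flask_yellow: stoppered flask with yellow contents, 70 mm across, 160 mm high; not to be disturbed; origin under its centre
- weight: brass calibration weight, 40 mm across, 45 mm high; not to be disturbed; origin under its centre
Mind the look-alikes: they are no part of the job. Leave any pink or purple look-alike of the bottle3 alone.

How it is judged:
By the outcome, as a careful person would: the job done as asked, in the order asked, and still so for the second after the job is handed in, with the robot touching nothing.
Of bottle1, bottle2, bottle3, bottle4, bottle5 only 3 to 5 are there at a start; the rules pass over those that are not, and their reading is None.
At some moment in a run one of carousel may be knocked a few centimetres aside while the robot is not near it.
Once in a run the grip may slacken for a moment while it holds something.
It also fails if it takes over 210 s, if anything falls off the work surface, if the arm or the gripper's body presses on something with over 40 N, if the wrist force passes 120 N, or if a joint passes its speed limit or range.

## Working session

There is one attempt and no reset: what is moved stays moved. The work goes in short steps, Python scripts to look and compute and a tool call to move; the robot and the scene stay as the last step left them, time stands still between calls to the robot, and variables do not carry over. Pictures are saved under pics/ and viewed, about 12 in all and at most 16, crops included, and the job is handed in when it is done.

Besides the shell and the picture viewer there is one more tool, called after ">>>" as a command line: name --argument value ..., lists and objects as JSON in quotes. servo_tool: Moves the arm, as the interface text tells. Its arguments: {"type":"object","properties":{"targets":{"type":"array","items":{"type":"object","properties":{"xyz":{"type":"array","items":{"type":"number"}},"twist":{"type":"array","items":{"type":"number"}},"jaw":{"type":"number"}}}},"squeeze":{"type":"number"}},"required":["targets"]}

```bash
mkdir -p pics; cat > h.py <<'E'
import numpy as np, cv2
from scipy.spatial.transform import Rotation as R
from workcell import env
def q2R(q): return R.from_quat([q[1],q[2],q[3],q[0]]).as_matrix()
def cam(name,save=None):
    c=env.read_camera(name)
    if save: cv2.imwrite('pics/'+save,cv2.cvtColor(c['color'],cv2.COLOR_RGB2BGR)); np.savez('pics/'+save[:-4],**{k:np.array(v) for k,v in c.items()})
    return c
def att(c):
    a=np.array(c['attitude']); return a if a.shape==(3,3) else q2R(a)
def cloud(c):
    """world points HxWx3 for pinhole cams"""
    d=c['depth']; v,u=np.mgrid[:d.shape[0],:d.shape[1]]
    P=np.stack([(u-c['cx'])/c['fx']*d,(v-c['cy'])/c['fy']*d,d],-1)
    W=P@att(c).T+np.array(c['eye']); W[d<=0]=np.nan; return W
def load(n): return dict(np.load('pics/'+n+'.npz'))
def tool(target,yaw=None):
    """shift in tool axes from the measured pose to world target"""
    s=env.get_state(); M=q2R(s['orientation']); return M.T@(np.array(target)-np.array(s['tcp_pos']))
E
python3 - <<'E'
from h import *
for n in ('scene','side'):
    c=cam(n,n+'0.png'); print(n,c['eye'],c['attitude'],c['fx'],c['cx'],c['cy'])
s=env.get_state(); print(s); print(q2R(s['orientation']).round(3))
E
```

```text
scene [ 0.95456258 -0.88148419  1.03924539] [-0.38700045  0.88801699  0.23041336 -0.09255352] 548.6809262735422 317.51840247746264 235.2302837980107
side [1.29781164 0.5652638  0.93871673] [-0.18091981  0.40056657  0.80917093 -0.38994468] 587.8974472724885 317.3848433078752 247.58759279650147
{'clock': 0.1, 'joint_pos': array([-1.43762340e+00,  3.13964200e-01,  4.51014269e-02,  1.30362066e+00,
       -1.43818168e-05,  1.43118244e+00]), 'qvel': array([ 0.00127929, -0.00063963,  0.00232419,  0.0019672 , -0.00079424,
        0.00111355]), 'tau': array([ 2.60050554e-03, -4.81723952e+01,  2.99245584e+01,  1.27129626e-02,
       -2.58961763e-04, -5.36303887e-06]), 'tcp_pos': array([ 0.15483145, -0.55328378,  0.23047954]), 'orientation': array([-5.93332552e-04,  7.96685433e-01, -6.04393587e-01, -5.99660060e-04]), 'wrist_force': array([-0.48652145,  0.58808598,  0.49753566]), 'ft_torque': array([-0.01703496, -0.00070719,  0.06371647]), 'finger_gap': 0.08511000869601246}
[[ 0.269 -0.963 -0.   ]
 [-0.963 -0.269  0.002]
 [-0.002 -0.    -1.   ]]
```

View pics/scene0.png

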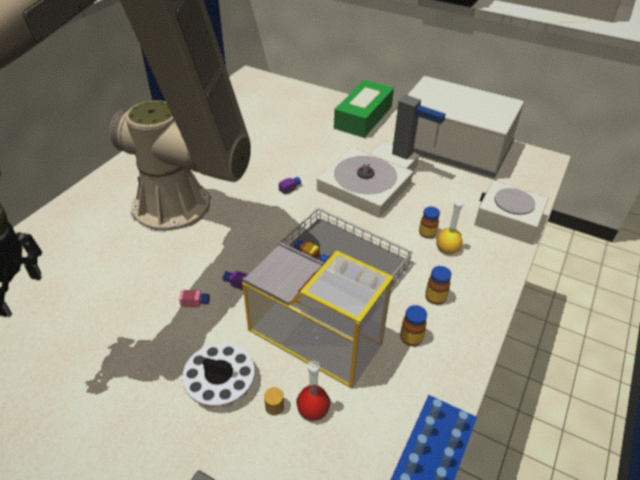

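View pics/side0.png

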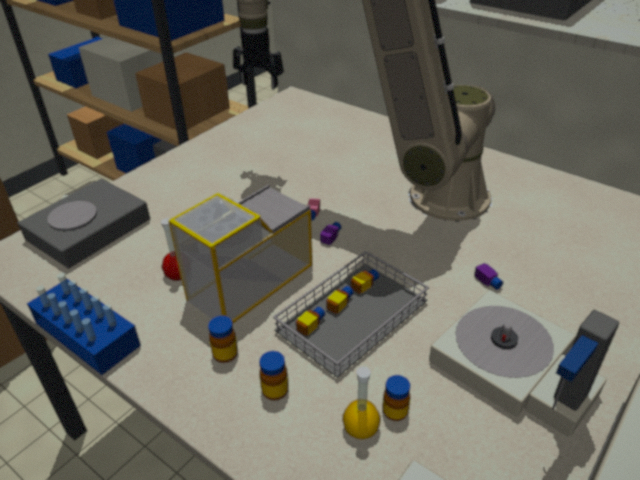

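```bash
cat >> h.py <<'E'
def pts(names):
    P=[];C=[]
    for n in names:
        c=load(n); W=cloud(c); m=np.isfinite(W[...,0]); P.append(W[m]); C.append(c['color'][m])
    return np.vstack(P),np.vstack(C)
def rect(P,lab):
    r=cv2.minAreaRect((P[:,:2]*1000).astype(np.float32)); print(lab,len(P),'c',np.round(r[0],1),'size',np.round(r[1],1),'ang',round(r[2],2),'z',np.median(P[:,2]).round(4)); return r
E
python3 - <<'E'
from h import *
P,C=pts(['scene0','side0'])
m=(P[:,0]>.1)&(P[:,0]<.95)&(P[:,1]>-.6)&(P[:,1]<.6)&(P[:,2]<.3)&(P[:,2]>-.02)
P,C=P[m],C[m]
o=np.argsort(P[:,2]); P,C=P[o],C[o]
im=np.zeros((600,800,3),np.uint8)   # 0.75px... u: y, v: x ; 0.66px/mm
s=660
u=((.6-P[:,1])*s).astype(int); v=((.95-P[:,0])*s).astype(int)
ok=(u>=0)&(u<799)&(v>=0)&(v<599)
for du in(0,1):
  for dv in (0,1): im[np.clip(v[ok]+dv,0,599),u[ok]+du]=C[ok][:,::-1]
cv2.imwrite('pics/ortho.png',im)
h,e=np.histogram(P[:,2],bins=np.arange(-.02,.26,.004)); print([(round(e[i],3),h[i]) for i in range(len(h)) if h[i]>150])
E
```

```text
[(np.float64(-0.008), np.int64(1989)), (np.float64(-0.004), np.int64(59500)), (np.float64(0.0), np.int64(94087)), (np.float64(0.004), np.int64(15729)), (np.float64(0.008), np.int64(2068)), (np.float64(0.012), np.int64(1556)), (np.float64(0.016), np.int64(1629)), (np.float64(0.02), np.int64(2008)), (np.float64(0.024), np.int64(2039)), (np.float64(0.028), np.int64(2506)), (np.float64(0.032), np.int64(2541)), (np.float64(0.036), np.int64(3457)), (np.float64(0.04), np.int64(3487)), (np.float64(0.044), np.int64(2939)), (np.float64(0.048), np.int64(9094)), (np.float64(0.052), np.int64(5176)), (np.float64(0.056), np.int64(1822)), (np.float64(0.06), np.int64(3593)), (np.float64(0.064), np.int64(2686)), (np.float64(0.068), np.int64(1916)), (np.float64(0.072), np.int64(1468)), (np.float64(0.076), np.int64(1613)), (np.float64(0.08), np.int64(1223)), (np.float64(0.084), np.int64(950)), (np.float64(0.088), np.int64(1619)), (np.float64(0.092), np.int64(916)), (np.float64(0.096), np.int64(674)), (np.float64(0.1), np.int64(698)), (np.float64(0.104), np.int64(686)), (np.float64(0.108), np.int64(884))
[... 594 characters left out ...]
6), np.int64(643)), (np.float64(0.18), np.int64(397)), (np.float64(0.184), np.int64(391)), (np.float64(0.188), np.int64(375)), (np.float64(0.192), np.int64(400)), (np.float64(0.196), np.int64(415)), (np.float64(0.2), np.int64(429)), (np.float64(0.204), np.int64(507)), (np.float64(0.208), np.int64(537)), (np.float64(0.212), np.int64(551)), (np.float64(0.216), np.int64(554)), (np.float64(0.22), np.int64(550)), (np.float64(0.224), np.int64(2150)), (np.float64(0.228), np.int64(5176)), (np.float64(0.232), np.int64(806)), (np.float64(0.236), np.int64(573)), (np.float64(0.24), np.int64(735)), (np.float64(0.244), np.int64(235)), (np.float64(0.248), np.int64(247)), (np.float64(0.252), np.int64(278))]
```

View pics/ortho.png

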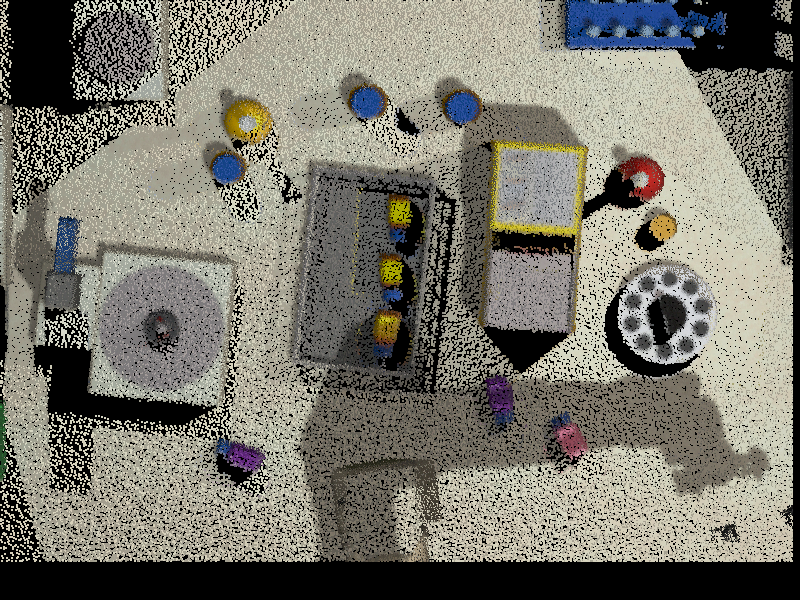

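```bash
cat > meas.py <<'E'
from h import *
P,C=pts(['scene0','side0'])
def roi(u0,u1,v0,v1,z0,z1):
    x,y,z=P.T; return (y<.6-u0/660)&(y>.6-u1/660)&(x<.95-v0/660)&(x>.95-v1/660)&(z>z0)&(z<z1)
Cf=C.astype(float); r,g,b=Cf.T
hsv=cv2.cvtColor(C[None],cv2.COLOR_RGB2HSV)[0]
rect(P[roi(475,600,130,245,.222,.236)],'roof 132x134')
rect(P[roi(475,600,240,335,.165,.176)],'tray 119x~134')
rect(P[roi(80,245,235,420,.044,.056)],'deck')
rect(P[roi(285,450,150,385,.036,.047)],'basket rim 300x186')
# carousel
m=roi(600,725,250,385,.03,.045); q=P[m]
def circ(p):
    A=np.c_[2*p[:,:2],np.ones(len(p))]; s=np.linalg.lstsq(A,(p[:,:2]**2).sum(1),rcond=None)[0]; return s[:2],np.sqrt(s[2]+s[0]**2+s[1]**2)
c0=cv2.minEnclosingCircle((q[:,:2]*1000).astype(np.float32)); print('carousel',c0)
m=roi(600,725,250,385,.062,.085); rect(P[m],'fin top 60x14')
m=roi(120,200,290,370,.056,.095); print('shaft z',np.percentile(P[m,2],[5,50,95,99]).round(4)); 
rect(P[roi(120,200,290,370,.056,.065)],'flange')
rect(P[roi(120,200,290,370,.075,.1)],'pin')
m=roi(120,200,290,370,.056,.09)&(hsv[:,1]>130)&((hsv[:,0]<10)|(hsv[:,0]>170)); print('red',m.sum(),P[m].mean(0) if m.any() else '')
for (v0,v1) in((180,247),(247,308),(305,365)):
    m=roi(365,425,v0,v1,.012,.05); 
    yl=m&(hsv[:,0]>15)&(hsv[:,0]<35)&(hsv[:,1]>120)&(P[:,2]>.028); bl=m&(hsv[:,0]>95)&(hsv[:,0]<130)&(hsv[:,1]>110)
    print(P[yl].mean(0).round(4),P[bl].mean(0).round(4)); rect(P[yl],'label'); rect(P[m&(P[:,2]>.026)],'bottle')
E
python3 meas.py
python3 - <<'E'
import cv2,numpy as np
a=cv2.imread('pics/scene0.png');b=cv2.imread('pics/side0.png')
f=lambda i,x,y,w,h:cv2.resize(i[y:y+h,x:x+w],(400,300),interpolation=cv2.INTER_CUBIC)
cv2.imwrite('pics/crop1.png',np.vstack([np.hstack([f(a,275,200,140,105),f(b,270,245,160,120)]),np.hstack([f(a,170,325,100,75),f(b,465,310,80,60)])]))
E
```

```text
roof 132x134 6549 c [ 664.4 -212.3] size [144.5 141.4] ang 85.9 z 0.2296
tray 119x~134 4045 c [ 518.2 -201.9] size [144.9 142.7] ang 86.92 z 0.1709
deck 11650 c [454.6 368.9] size [237.8 226.7] ang 84.03 z 0.051
basket rim 300x186 1604 c [538.2  48.7] size [191.  305.9] ang 83.88 z 0.0428
carousel ((474.5331726074219, -409.4918212890625), 76.68440246582031)
fin top 60x14 260 c [ 475.1 -411.4] size [60.2 17.1] ang 11.9 z 0.0736
shaft z [0.0565 0.0614 0.089  0.0921]
flange 490 c [451.6 358.9] size [118.3 118.9] ang 1.42 z 0.06
pin 144 c [454.4 354.4] size [25.2 24.2] ang 65.7 z 0.0858
red 18 [0.46742776 0.35941178 0.07030042]
[ 0.6319 -0.0028  0.0336] [0.5939 0.0017 0.0281]
label 234 c [631.7  -5.4] size [35.9 45.8] ang 86.78 z 0.0338
bottle 357 c [630.2 -15.6] size [93.7 55.6] ang 0.53 z 0.0333
[0.5414 0.0093 0.0337] [0.5032 0.0086 0.03  ]
label 206 c [541.1   7.7] size [35.1 47.6] ang 88.34 z 0.0339
bottle 442 c [529.7  -9.8] size [90.6 68.4] ang 0.34 z 0.0338
[0.4567 0.0147 0.0343] [0.419  0.0236 0.0283]
label 310 c [456.1  14.5] size [36.8 43.3] ang 78.81 z 0.0345
bottle 611 c [444.7  -0.6] size [71.2 90.9] ang 85.41 z 0.034
```

View pics/crop1.png

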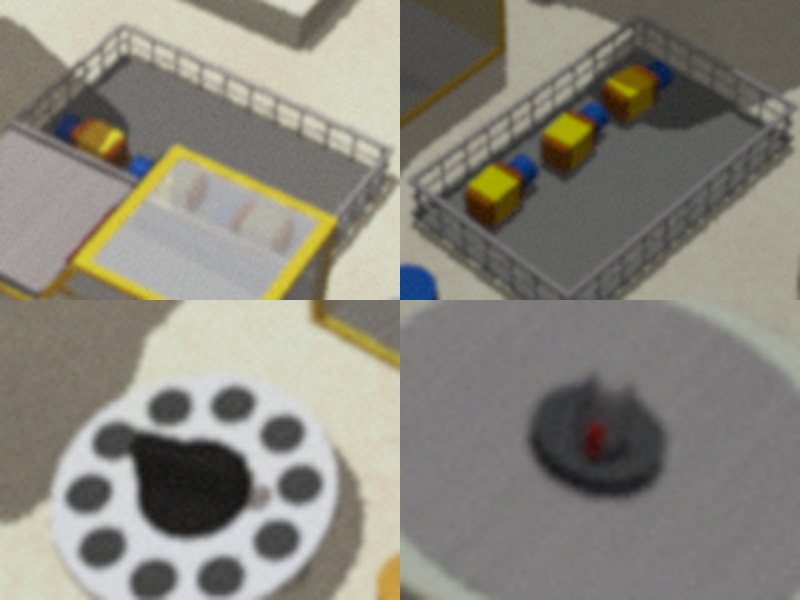

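The basket holds three amber bottles with yellow labels, at side crop (308,322), (338,300), (362,282). The purple and pink look-alikes lie on the bench at scene (289,185), (237,280), (194,298), so I'll leave those alone. The carousel is at scene (218,372) and the keyed shaft at side (505,337).

```bash
cat >> h.py <<'E'
def go(x,y,z,yaw):
    """tool shift and z-twist (rad) to reach world x,y,z (m), tool-x yaw deg, pointing down"""
    s=env.get_state(); M=q2R(s['orientation'])
    T=R.from_euler('z',yaw,degrees=True).as_matrix()@np.diag([1,-1,-1])
    tw=R.from_matrix(M.T@T).as_rotvec()
    print('shift',(M.T@(np.array([x,y,z])-s['tcp_pos'])).round(4),'twist',tw.round(3))
def edges(P,c,yaw,lo=3,hi=97):
    a=np.radians(yaw); D=P[:,:2]-c; return np.percentile(D@[np.cos(a),np.sin(a)],[1,lo,hi,99]).round(4),np.percentile(D@[-np.sin(a),np.cos(a)],[1,lo,hi,99]).round(4)
E
python3 - <<'E'
from meas import *
print('----')
c=np.array([.55,-.205])
for yaw in (-4.1,-3.5):
    print('roof',edges(P[roi(475,600,130,245,.225,.234)],c,yaw)); print('tray',edges(P[roi(475,600,240,335,.167,.173)],c,yaw))
f=P[roi(600,725,250,385,.066,.085)]; 
u,s,vt=np.linalg.svd(f[:,:2]-f[:,:2].mean(0),full_matrices=False); print('fin',f.mean(0),np.degrees(np.arctan2(*vt[0][::-1])))
# yellow label orientation pairs
print('pin tip', P[roi(120,200,290,370,.082,.095)].mean(0), P[roi(130,190,300,360,.084,.095)].shape)
q=P[roi(130,190,300,360,.0565,.0635)]; dark=Cf[roi(130,190,300,360,.0565,.0635)].mean(1)<75; print('flange',dark.sum(),cv2.minEnclosingCircle((q[dark][:,:2]*1000).astype(np.float32)),np.median(q[dark],0))
# disc on deck: gray vs white boundary -> circle
m=roi(80,245,235,420,.044,.056); d=P[m]; w=Cf[m].mean(1); dd=np.hypot(d[:,0]-.454,d[:,1]-.357)
white=(w>np.percentile(w,75)); print('deck edges',edges(d,np.array([.454,.355]),-6.0),edges(d,np.array([.454,.355]),-7.0))
go(.541,.009,.2,84)
E
```

```text
roof 132x134 6549 c [ 664.4 -212.3] size [144.5 141.4] ang 85.9 z 0.2296
tray 119x~134 4045 c [ 518.2 -201.9] size [144.9 142.7] ang 86.92 z 0.1709
deck 11650 c [454.6 368.9] size [237.8 226.7] ang 84.03 z 0.051
basket rim 300x186 1604 c [538.2  48.7] size [191.  305.9] ang 83.88 z 0.0428
carousel ((474.5331726074219, -409.4918212890625), 76.68440246582031)
fin top 60x14 260 c [ 475.1 -411.4] size [60.2 17.1] ang 11.9 z 0.0736
shaft z [0.0565 0.0614 0.089  0.0921]
flange 490 c [451.6 358.9] size [118.3 118.9] ang 1.42 z 0.06
pin 144 c [454.4 354.4] size [25.2 24.2] ang 65.7 z 0.0858
red 18 [0.46742776 0.35941178 0.07030042]
[ 0.6319 -0.0028  0.0336] [0.5939 0.0017 0.0281]
label 234 c [631.7  -5.4] size [35.9 45.8] ang 86.78 z 0.0338
bottle 357 c [630.2 -15.6] size [93.7 55.6] ang 0.53 z 0.0333
[0.5414 0.0093 0.0337] [0.5032 0.0086 0.03  ]
label 206 c [541.1   7.7] size [35.1 47.6] ang 88.34 z 0.0339
bottle 442 c [529.7  -9.8] size [90.6 68.4] ang 0.34 z 0.0338
[0.4567 0.0147 0.0343] [0.419  0.0236 0.0283]
label 310 c [456.1  14.5] size [36.8 43.3] ang 78.81 z 0.0345
bottle 611 c [444
[... 208 characters left out ...]
 -0.0639,  0.0641,  0.0685]))
roof (array([0.0492, 0.0526, 0.1817, 0.1839]), array([-0.0695, -0.067 ,  0.0647,  0.0676]))
tray (array([-0.0976, -0.0954,  0.0131,  0.0169]), array([-0.0669, -0.0633,  0.0645,  0.0687]))
fin [ 0.47595354 -0.41192836  0.07359184] 14.70577737070337
pin tip [0.45636529 0.35568499 0.08813356] (91, 3)
flange 337 ((455.8736267089844, 354.9942626953125), 28.25716781616211) [0.4618385  0.3547414  0.06012812]
deck edges (array([-0.1064, -0.1011,  0.1069,  0.1094]), array([-0.0976, -0.0933,  0.1161,  0.1247])) (array([-0.1063, -0.1011,  0.1069,  0.1095]), array([-0.098 , -0.0932,  0.1168,  0.1256]))
shift [-0.4374 -0.5234  0.0313] twist [-2.000e-03  0.000e+00 -2.764e+00]
```

>>> servo_tool --targets '[{"xyz": [-0.02, -0.03, -0.005], "twist": [0, 0, -0.12], "jaw": 0.65}, {"xyz": [-0.04, -0.06, -0.01], "twist": [0, 0, -0.24], "jaw": 0.65}, {"xyz": [-0.06, -0.09, -0.015], "twist": [0, 0, -0.36], "jaw": 0.65}, {"xyz": [-0.08, -0.12, -0.02], "twist": [0, 0, -0.48], "jaw": 0.65}, {"xyz": [-0.1, -0.15, -0.025], "twist": [0, 0, -0.6], "jaw": 0.65}, {"xyz": [-0.12, -0.18, -0.03], "twist": [0, 0, -0.72], "jaw": 0.65}, {"xyz": [-0.14, -0.21, -0.03], "twist": [0, 0, -0.84], "jaw": 0.65}, {"xyz": [-0.16, -0.24, -0.03], "twist": [0, 0, -0.96], "jaw": 0.65}, {"xyz": [-0.18, -0.27, -0.03], "twist": [0, 0, -1.08], "jaw": 0.65}, {"xyz": [-0.2, -0.3, -0.03], "twist": [0, 0, -1.2], "jaw": 0.65}, {"xyz": [-0.22, -0.33, -0.03], "twist": [0, 0, -1.3], "jaw": 0.65}, {"xyz": [-0.22, -0.33, -0.03], "twist": [0, 0, -1.4], "jaw": 0.65}]'

```text
clock: 1.1
tcp_pos: [0.4161, -0.2483, 0.2611]
orientation: [-0.001, 0.998, 0.057, 0.001]
wrist_force: [-0.7, -0.2, -0.4]
finger_gap: 0.0554
```

```bash
python3 -c "
from h import *
go(.632,-.004,.16,85)"
```

```text
shift [ 0.242  -0.2181  0.1018] twist [-1.00e-03 -2.00e-03 -1.37e+00]
```

>>> servo_tool --targets '[{"xyz": [0.024, -0.022, 0], "twist": [0, 0, -0.12]}, {"xyz": [0.05, -0.044, 0], "twist": [0, 0, -0.24]}, {"xyz": [0.075, -0.066, 0], "twist": [0, 0, -0.36]}, {"xyz": [0.1, -0.09, 0], "twist": [0, 0, -0.48]}, {"xyz": [0.125, -0.11, 0], "twist": [0, 0, -0.6]}, {"xyz": [0.15, -0.135, 0.0], "twist": [0, 0, -0.72]}, {"xyz": [0.175, -0.157, 0.01], "twist": [0, 0, -0.84]}, {"xyz": [0.2, -0.18, 0.03], "twist": [0, 0, -0.96]}, {"xyz": [0.225, -0.2, 0.05], "twist": [0, 0, -1.08]}, {"xyz": [0.242, -0.218, 0.07], "twist": [0, 0, -1.2]}, {"xyz": [0.242, -0.218, 0.09], "twist": [0, 0, -1.3]}, {"xyz": [0.242, -0.218, 0.1], "twist": [0, 0, -1.37]}]'

```text
schema error: expected keys xyz, twist, jaw
```

```bash
python3 -c "
from h import *
go(.632,-.004,.16,85); c=cam('wrist','w1.png');print(c['eye'],c['attitude'],c['fx'],c['cx'],c['cy'])"
```

```text
shift [ 0.242  -0.2181  0.1018] twist [-1.00e-03 -2.00e-03 -1.37e+00]
[ 0.40716443 -0.16959233  0.40404325] [0.15613983 0.98611229 0.05578382 0.00954334] 371.64829954431775 318.13616268012345 240.68249990436428
```

View pics/w1.png

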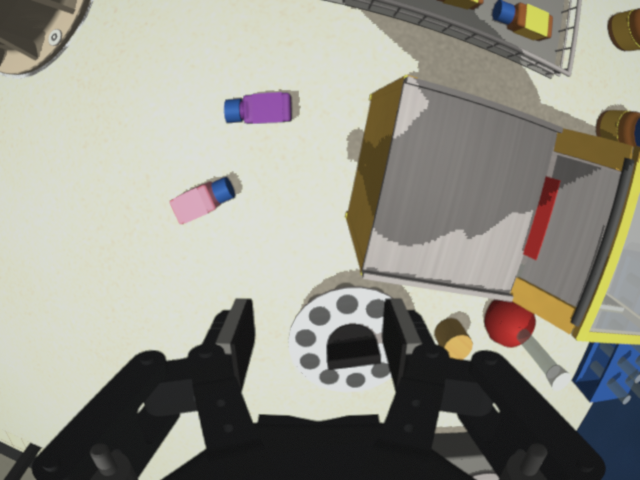

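The wrist view shows the tray (460,180), the red-striped flap (545,215) and the carousel with its fin (350,345). The move itself was refused because I left out the jaw value, so I'll resend it.

>>> servo_tool --targets '[{"xyz": [0.024, -0.022, 0], "twist": [0, 0, -0.12], "jaw": 0.65}, {"xyz": [0.05, -0.044, 0], "twist": [0, 0, -0.24], "jaw": 0.65}, {"xyz": [0.075, -0.066, 0], "twist": [0, 0, -0.36], "jaw": 0.65}, {"xyz": [0.1, -0.09, 0], "twist": [0, 0, -0.48], "jaw": 0.65}, {"xyz": [0.125, -0.11, 0], "twist": [0, 0, -0.6], "jaw": 0.65}, {"xyz": [0.15, -0.135, 0.0], "twist": [0, 0, -0.72], "jaw": 0.65}, {"xyz": [0.175, -0.157, 0.01], "twist": [0, 0, -0.84], "jaw": 0.65}, {"xyz": [0.2, -0.18, 0.03], "twist": [0, 0, -0.96], "jaw": 0.65}, {"xyz": [0.225, -0.2, 0.05], "twist": [0, 0, -1.08], "jaw": 0.65}, {"xyz": [0.242, -0.218, 0.07], "twist": [0, 0, -1.2], "jaw": 0.65}, {"xyz": [0.242, -0.218, 0.09], "twist": [0, 0, -1.3], "jaw": 0.65}, {"xyz": [0.242, -0.218, 0.1], "twist": [0, 0, -1.37], "jaw": 0.65}]'

```text
clock: 2.15
tcp_pos: [0.6311, -0.0106, 0.1573]
orientation: [-0.002, 0.74, 0.673, -0.002]
wrist_force: [0.7, -0.9, -0.1]
finger_gap: 0.0552
```

```bash
python3 -c "
from h import *
go(.632,-.004,.16,85); c=cam('wrist','w2.png')"
```

```text
shift [ 0.0067  0.0002 -0.0027] twist [-0.005  0.    -0.007]
```

View pics/w2.png

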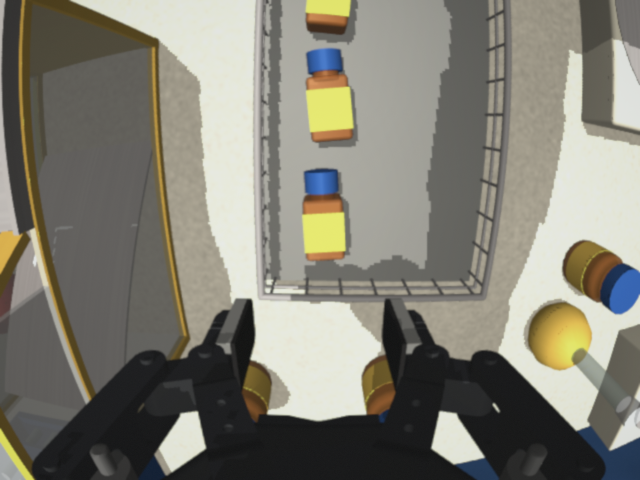

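The basket clearly holds three bottles. Their labels are at wrist (324,232), (330,108) and one at the top edge. I'll localise them by intersecting rays with the plane at bottle-top height.

```bash
cat >> h.py <<'E'
def wpix(c,u,v,z):
    d=np.array([u-c['cx'],v-c['cy']]); r=np.hypot(*d); th=r/c['fx']; ray=np.r_[d/max(r,1e-9)*np.sin(th),np.cos(th)]
    w=att(c)@ray; e=np.array(c['eye']); return e+w*(z-e[2])/w[2]
E
python3 - <<'E'
from h import *
c=load('w2')
for n,px in dict(b1=[(324,232),(303,209),(343,207),(304,257),(346,256),(321,182)],b2=[(330,108),(306,92),(349,88),(312,138),(354,133),(324,60)]).items():
    print(n,[wpix(c,u,v,.034)[:2].round(4).tolist() for u,v in px])
E
```

```text
b1 [[0.6317, -0.0065], [0.6126, -0.0203], [0.6139, 0.0091], [0.6501, -0.0236], [0.6524, 0.0085], [0.5939, -0.0052]]
b2 [[0.5413, 0.0061], [0.5282, -0.0096], [0.528, 0.0207], [0.5615, -0.0086], [0.5606, 0.0214], [0.5062, 0.0052]]
```

>>> servo_tool --targets '[{"xyz": [0.004, 0, 0.035], "twist": [0, 0, -0.04], "jaw": 0.65}, {"xyz": [0.004, 0, 0.07], "twist": [0, 0, -0.04], "jaw": 0.65}, {"xyz": [0.004, 0, 0.1], "twist": [0, 0, -0.04], "jaw": 0.65}, {"xyz": [0.004, 0, 0.125], "twist": [0, 0, -0.04], "jaw": 0.65}, {"xyz": [0.004, 0, 0.14], "twist": [0, 0, -0.04], "jaw": 0.65}, {"xyz": [0.004, 0, 0.149], "twist": [0, 0, -0.04], "jaw": 0.65}, {"xyz": [0.004, 0, 0.149], "twist": [0, 0, -0.04], "jaw": 0.65}, {"xyz": [0.004, 0, 0.149], "twist": [0, 0, -0.04], "jaw": 0.2}, {"xyz": [0.004, 0, 0.149], "twist": [0, 0, -0.04], "jaw": 0.2}, {"xyz": [0.004, 0, 0.149], "twist": [0, 0, -0.04], "jaw": 0.2}, {"xyz": [0.004, 0, 0.149], "twist": [0, 0, -0.04], "jaw": 0.2}, {"xyz": [0.004, 0, 0.149], "twist": [0, 0, -0.04], "jaw": 0.2}]' --squeeze 60

```text
clock: 3.2
tcp_pos: [0.6339, -0.0079, 0.0143]
orientation: [0.002, 0.728, 0.686, 0.001]
wrist_force: [-1.0, -1.6, 6.6]
finger_gap: 0.0289
```

```bash
python3 -c "
from h import *
B=lambda x,y:(.541+x*np.cos(np.radians(-4))-y*np.sin(np.radians(-4)),-.2044+x*np.sin(np.radians(-4))+y*np.cos(np.radians(-4)))
print(B(-.03,0),B(-.1,0),B(.03,0))
go(*B(-.03,0),.26,86); go(*B(-.03,0),.177,86)"
```

```text
(np.float64(0.5110730784922053), np.float64(-0.20230730578767625)) (np.float64(0.4412435949740176), np.float64(-0.19742435262558747)) (np.float64(0.5709269215077948), np.float64(-0.20649269421232375))
shift [-0.2015 -0.1102 -0.246 ] twist [0.004 0.001 0.011]
shift [-0.2014 -0.1106 -0.163 ] twist [0.004 0.001 0.011]
```

>>> servo_tool --targets '[{"xyz": [0, 0, -0.02], "twist": [0, 0, 0], "jaw": 0.2}, {"xyz": [0, 0, -0.055], "twist": [0, 0, 0], "jaw": 0.2}, {"xyz": [0, 0, -0.09], "twist": [0, 0, 0], "jaw": 0.2}, {"xyz": [0, -0.015, -0.125], "twist": [0, 0, 0], "jaw": 0.2}, {"xyz": [0, -0.03, -0.16], "twist": [0, 0, 0], "jaw": 0.2}, {"xyz": [-0.015, -0.05, -0.19], "twist": [0, 0, 0], "jaw": 0.2}, {"xyz": [-0.04, -0.07, -0.215], "twist": [0, 0, 0], "jaw": 0.2}, {"xyz": [-0.07, -0.09, -0.235], "twist": [0, 0, 0], "jaw": 0.2}, {"xyz": [-0.105, -0.105, -0.245], "twist": [0, 0, 0], "jaw": 0.2}, {"xyz": [-0.14, -0.11, -0.245], "twist": [0, 0, 0], "jaw": 0.2}, {"xyz": [-0.175, -0.11, -0.245], "twist": [0, 0, 0], "jaw": 0.2}, {"xyz": [-0.201, -0.11, -0.245], "twist": [0, 0, 0.01], "jaw": 0.2}]'

```text
clock: 4.2
tcp_pos: [0.5101, -0.2041, 0.2583]
orientation: [0.001, 0.732, 0.682, 0.0]
wrist_force: [1.1, -0.7, -1.2]
finger_gap: 0.0287
```

>>> servo_tool --targets '[{"xyz": [0, 0, 0], "twist": [0, 0, 0], "jaw": 0.2}, {"xyz": [0, 0, 0], "twist": [0, 0, 0], "jaw": 0.2}]'

```text
clock: 4.37
tcp_pos: [0.5103, -0.2029, 0.2572]
orientation: [-0.0, 0.732, 0.681, 0.0]
wrist_force: [-1.0, 0.2, -1.4]
finger_gap: 0.0291
```

```bash
python3 -c "
from h import *
go(.511,-.2023,.182,86); cam('wrist','w3.png')"
```

```text
shift [0.0006 0.0007 0.0752] twist [-0.    -0.    -0.002]
```

View pics/w3.png

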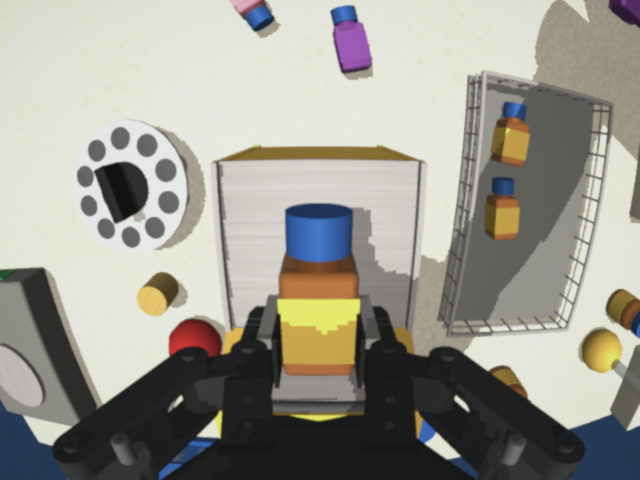

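>>> servo_tool --targets '[{"xyz": [0, 0.012, 0.02], "twist": [0, 0, 0], "jaw": 0.2}, {"xyz": [0, 0.025, 0.045], "twist": [0, 0, 0], "jaw": 0.2}, {"xyz": [0, 0.025, 0.06], "twist": [0, 0, 0], "jaw": 0.2}, {"xyz": [0, 0.025, 0.07], "twist": [0, 0, 0], "jaw": 0.2}, {"xyz": [0, 0.025, 0.075], "twist": [0, 0, 0], "jaw": 0.2}, {"xyz": [0, 0.025, 0.075], "twist": [0, 0, 0], "jaw": 0.2}, {"xyz": [0, 0.025, 0.075], "twist": [0, 0, 0], "jaw": 0.6}, {"xyz": [0, 0.025, 0.075], "twist": [0, 0, 0], "jaw": 0.6}, {"xyz": [0, 0.025, 0.075], "twist": [0, 0, 0], "jaw": 0.6}, {"xyz": [0, 0.025, 0.04], "twist": [0, 0, 0], "jaw": 0.6}, {"xyz": [0, 0.0, 0.01], "twist": [0, 0, 0], "jaw": 0.3}, {"xyz": [0, -0.035, 0.01], "twist": [0, 0, 0], "jaw": 0.0}]'

```text
clock: 5.42
tcp_pos: [0.4796, -0.2014, 0.2533]
orientation: [0.005, 0.731, 0.683, 0.002]
wrist_force: [1.1, -1.5, 2.4]
finger_gap: 0.0283
```

>>> servo_tool --targets '[{"xyz": [0, -0.035, 0], "twist": [0, 0, 0], "jaw": 0.0}, {"xyz": [0, -0.042, 0.02], "twist": [0, 0, 0], "jaw": 0.0}, {"xyz": [0, -0.042, 0.04], "twist": [0, 0, 0], "jaw": 0.0}, {"xyz": [0, -0.042, 0.055], "twist": [0, 0, 0], "jaw": 0.0}, {"xyz": [0, -0.042, 0.062], "twist": [0, 0, 0], "jaw": 0.0}]'

```text
clock: 5.83
tcp_pos: [0.4331, -0.1962, 0.1846]
orientation: [-0.0, 0.731, 0.682, -0.0]
wrist_force: [-0.3, -0.0, -0.0]
finger_gap: -0.0001
```

```bash
python3 -c "
from h import *
s=env.get_state();print(s['tcp_pos']); cam('wrist','w4.png')"
```

```text
[ 0.4331043  -0.19624559  0.18458553]
```

View pics/w4.png

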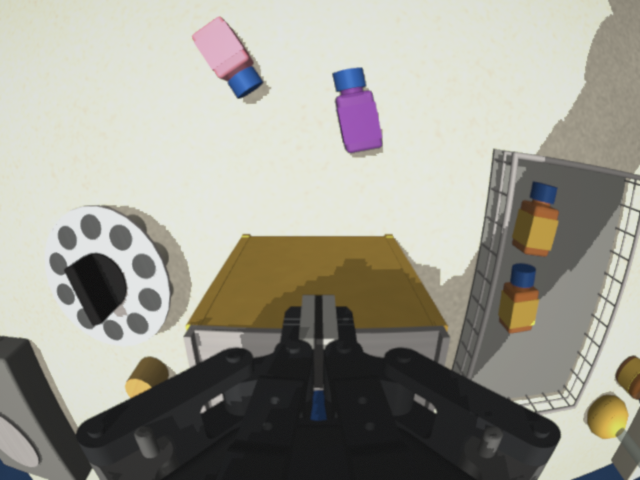

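>>> servo_tool --targets '[{"xyz": [0, 0.02, 0.002], "twist": [0, 0, 0], "jaw": 0}, {"xyz": [0, 0.04, 0.002], "twist": [0, 0, 0], "jaw": 0}, {"xyz": [0, 0.055, 0.002], "twist": [0, 0, 0], "jaw": 0}, {"xyz": [0, 0.07, 0.002], "twist": [0, 0, 0], "jaw": 0}, {"xyz": [0, 0.085, 0.002], "twist": [0, 0, 0], "jaw": 0}, {"xyz": [0, 0.1, 0.002], "twist": [0, 0, 0], "jaw": 0}, {"xyz": [0, 0.115, 0.002], "twist": [0, 0, 0], "jaw": 0}, {"xyz": [0, 0.125, 0.002], "twist": [0, 0, 0], "jaw": 0}, {"xyz": [0, 0.135, 0.002], "twist": [0, 0, 0], "jaw": 0}, {"xyz": [0, 0.143, 0.002], "twist": [0, 0, 0], "jaw": 0}, {"xyz": [0, 0.143, 0.002], "twist": [0, 0, 0], "jaw": 0}, {"xyz": [0, 0.143, 0.002], "twist": [0, 0, 0], "jaw": 0}]'

```text
clock: 6.88
tcp_pos: [0.5769, -0.2064, 0.1837]
orientation: [0.0, 0.731, 0.682, -0.0]
wrist_force: [-1.0, 0.2, 0.1]
finger_gap: 0.0
```

>>> servo_tool --targets '[{"xyz": [0, -0.03, 0], "twist": [0, 0, 0], "jaw": 0}, {"xyz": [0, -0.06, 0], "twist": [0, 0, 0], "jaw": 0}, {"xyz": [0, -0.09, -0.01], "twist": [0, 0, 0], "jaw": 0}, {"xyz": [0, -0.1, -0.04], "twist": [0, 0, 0], "jaw": 0.3}, {"xyz": [0, -0.1, -0.08], "twist": [0, 0, 0], "jaw": 0.65}, {"xyz": [0, -0.1, -0.08], "twist": [0, 0, 0], "jaw": 0.65}]'

```text
clock: 7.38
tcp_pos: [0.4778, -0.2006, 0.2708]
orientation: [0.005, 0.731, 0.682, 0.001]
wrist_force: [1.6, -0.7, 1.1]
finger_gap: 0.0355
```

```bash
python3 - <<'E'
from h import *
a=cam('side','s1.png')['color'];b=cam('scene','sc1.png')['color'];w=cam('wrist','w5.png')['color']
f=lambda i,x,y,w,h:cv2.resize(i[y:y+h,x:x+w],(400,300),interpolation=cv2.INTER_CUBIC)
im=np.vstack([np.hstack([f(a,150,170,200,150),f(b,230,230,180,135)]),np.hstack([f(w,0,0,640,480),f(b,150,320,160,120)])])
cv2.imwrite('pics/m1.png',im[...,::-1])
print(env.get_state()['tcp_pos'])
E
```

```text
[ 0.47691413 -0.19961659  0.26421603]
```

View pics/m1.png

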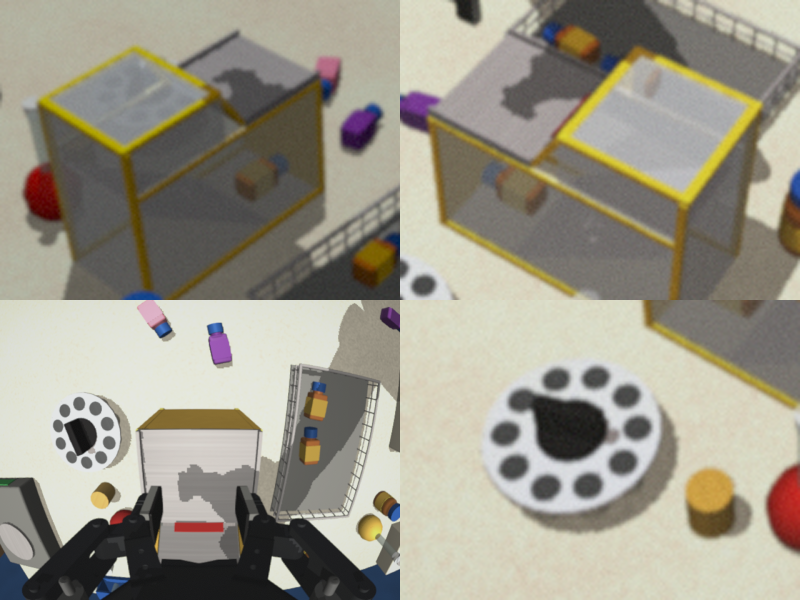

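Bottle 1 is visible inside the box through both windows at m1 (260,175) and (515,190), and the flap is shut. Next is bottle 2.

```bash
python3 -c "
from h import *
go(.5413,.0065,.10,91); go(.5413,.0065,.011,91)
c=load('w5')
"
```

```text
shift [0.2103 0.0497 0.1641] twist [ 0.002  0.001 -0.087]
shift [0.2104 0.0495 0.2531] twist [ 0.002  0.001 -0.087]
```

>>> servo_tool --targets '[{"xyz": [0.035, 0.008, 0], "twist": [0, 0, -0.03], "jaw": 0.65}, {"xyz": [0.07, 0.016, 0], "twist": [0, 0, -0.06], "jaw": 0.65}, {"xyz": [0.105, 0.025, 0], "twist": [0, 0, -0.087], "jaw": 0.65}, {"xyz": [0.14, 0.035, 0.015], "twist": [0, 0, -0.087], "jaw": 0.65}, {"xyz": [0.17, 0.043, 0.04], "twist": [0, 0, -0.087], "jaw": 0.65}, {"xyz": [0.195, 0.05, 0.07], "twist": [0, 0, -0.087], "jaw": 0.65}, {"xyz": [0.21, 0.05, 0.1], "twist": [0, 0, -0.087], "jaw": 0.65}, {"xyz": [0.21, 0.05, 0.13], "twist": [0, 0, -0.087], "jaw": 0.65}, {"xyz": [0.21, 0.05, 0.16], "twist": [0, 0, -0.087], "jaw": 0.65}, {"xyz": [0.21, 0.05, 0.16], "twist": [0, 0, -0.087], "jaw": 0.65}]'

```text
clock: 8.37
tcp_pos: [0.5355, 0.0081, 0.0961]
orientation: [-0.005, 0.7, 0.714, -0.004]
wrist_force: [-1.4, 0.3, -1.3]
finger_gap: 0.0554
```

```bash
python3 -c "
from h import *
c=cam('wrist','w6.png'); go(.5413,.0065,.011,91)
hsv=cv2.cvtColor(c['color'],cv2.COLOR_RGB2HSV); m=cv2.inRange(hsv,(18,110,100),(34,255,255))
n,l,s,ce=cv2.connectedComponentsWithStats(m)
for i in range(1,n):
  if s[i,4]>300: 
    v,u=np.nonzero(l==i); W=np.array([wpix(c,a,b,.034)[:2] for a,b in zip(u,v)]); r=cv2.minAreaRect((W*1000).astype(np.float32)); print(ce[i].round(),s[i,4],W.mean(0).round(4),np.round(r,1) if 0 else r)
"
```

```text
shift [-0.0012  0.0049  0.0882] twist [-0.009 -0.001  0.001]
[331. 126.] 3099 [0.4568 0.0134] ((456.8291931152344, 13.391834259033203), (30.433523178100586, 31.162508010864258), 78.90386199951172)
[ 33. 145.] 547 [ 0.4574 -0.1887] ((459.3335266113281, -178.32708740234375), (92.9038314819336, 7.49628210067749), 86.01073455810547)
[121. 250.] 1013 [ 0.5332 -0.1209] ((539.9249877929688, -121.45160675048828), (4.169286727905273, 149.02456665039062), 85.9511489868164)
[314. 271.] 2434 [0.5414 0.0056] ((541.6838989257812, 5.740506172180176), (30.36853790283203, 31.78188133239746), 89.51995086669922)
[568. 399.] 784 [0.6679 0.2368] ((674.048828125, 243.82333374023438), (68.1122817993164, 29.204639434814453), 50.15107727050781)
```

>>> servo_tool --targets '[{"xyz": [-0.002, 0.004, 0.02], "twist": [0, 0, 0.015], "jaw": 0.65}, {"xyz": [-0.002, 0.004, 0.05], "twist": [0, 0, 0.015], "jaw": 0.65}, {"xyz": [-0.002, 0.004, 0.07], "twist": [0, 0, 0.015], "jaw": 0.65}, {"xyz": [-0.002, 0.004, 0.083], "twist": [0, 0, 0.015], "jaw": 0.65}, {"xyz": [-0.002, 0.004, 0.085], "twist": [0, 0, 0.015], "jaw": 0.65}, {"xyz": [-0.002, 0.004, 0.085], "twist": [0, 0, 0.015], "jaw": 0.2}, {"xyz": [-0.002, 0.004, 0.085], "twist": [0, 0, 0.015], "jaw": 0.2}, {"xyz": [-0.002, 0.004, 0.085], "twist": [0, 0, 0.015], "jaw": 0.2}, {"xyz": [-0.002, 0.004, 0.085], "twist": [0, 0, 0.015], "jaw": 0.2}, {"xyz": [-0.002, 0.004, 0.085], "twist": [0, 0, 0.015], "jaw": 0.2}]'

```text
clock: 9.25
tcp_pos: [0.5469, 0.0044, 0.0203]
orientation: [0.002, 0.706, 0.708, 0.001]
wrist_force: [0.0, -0.2, 7.6]
finger_gap: 0.0287
```

```bash
python3 -c "
from h import *
go(.511,-.2023,.258,86)"
```

```text
shift [-0.2068 -0.0356 -0.2376] twist [0.004 0.001 0.073]
```

>>> servo_tool --targets '[{"xyz": [0, 0, -0.02], "twist": [0, 0, 0], "jaw": 0.2}, {"xyz": [0, 0, -0.055], "twist": [0, 0, 0], "jaw": 0.2}, {"xyz": [0, 0, -0.09], "twist": [0, 0, 0], "jaw": 0.2}, {"xyz": [0, -0.01, -0.125], "twist": [0, 0, 0], "jaw": 0.2}, {"xyz": [0, -0.02, -0.16], "twist": [0, 0, 0], "jaw": 0.2}, {"xyz": [-0.015, -0.035, -0.19], "twist": [0, 0, 0.02], "jaw": 0.2}, {"xyz": [-0.04, -0.036, -0.215], "twist": [0, 0, 0.04], "jaw": 0.2}, {"xyz": [-0.07, -0.036, -0.235], "twist": [0, 0, 0.06], "jaw": 0.2}, {"xyz": [-0.105, -0.036, -0.24], "twist": [0, 0, 0.073], "jaw": 0.2}, {"xyz": [-0.14, -0.036, -0.24], "twist": [0, 0, 0.073], "jaw": 0.2}, {"xyz": [-0.175, -0.036, -0.24], "twist": [0, 0, 0.073], "jaw": 0.2}, {"xyz": [-0.206, -0.036, -0.24], "twist": [0, 0, 0.073], "jaw": 0.2}]'

```text
clock: 10.25
tcp_pos: [0.5097, -0.2034, 0.2594]
orientation: [0.001, 0.731, 0.682, 0.0]
wrist_force: [0.8, 0.6, -1.6]
finger_gap: 0.0287
```

>>> servo_tool --targets '[{"xyz": [0, 0, 0], "twist": [0, 0, 0], "jaw": 0.2}, {"xyz": [0, 0, 0], "twist": [0, 0, 0], "jaw": 0.2}]'

```text
clock: 10.42
tcp_pos: [0.5096, -0.2029, 0.2584]
orientation: [0.0, 0.732, 0.681, 0.0]
wrist_force: [-0.1, 1.4, -0.4]
finger_gap: 0.0283
```

```bash
python3 -c "
from h import *
go(.536,-.204,.188,86); cam('wrist','w7.png')"
```

```text
shift [0.0009 0.0264 0.0705] twist [ 0.    -0.    -0.003]
```

View pics/w7.png

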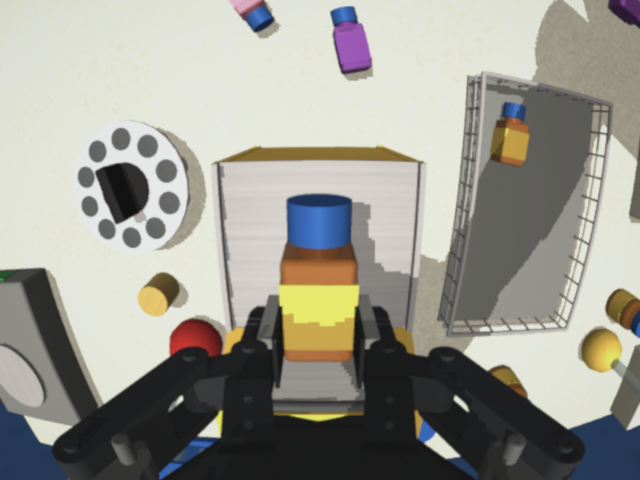

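>>> servo_tool --targets '[{"xyz": [0, 0.012, 0.02], "twist": [0, 0, 0], "jaw": 0.2}, {"xyz": [0, 0.025, 0.045], "twist": [0, 0, 0], "jaw": 0.2}, {"xyz": [0, 0.03, 0.06], "twist": [0, 0, 0], "jaw": 0.2}, {"xyz": [0, 0.03, 0.068], "twist": [0, 0, 0], "jaw": 0.2}, {"xyz": [0, 0.03, 0.071], "twist": [0, 0, 0], "jaw": 0.2}, {"xyz": [0, 0.03, 0.071], "twist": [0, 0, 0], "jaw": 0.2}]'

```text
clock: 10.97
tcp_pos: [0.5393, -0.2022, 0.1875]
orientation: [-0.0, 0.731, 0.683, -0.0]
wrist_force: [0.2, 0.6, -0.5]
finger_gap: 0.0285
```

>>> servo_tool --targets '[{"xyz": [0, 0, 0.002], "twist": [0, 0, 0], "jaw": 0.6}, {"xyz": [0, 0, 0.002], "twist": [0, 0, 0], "jaw": 0.6}, {"xyz": [0, 0, 0], "twist": [0, 0, 0], "jaw": 0.6}, {"xyz": [0, 0, -0.035], "twist": [0, 0, 0], "jaw": 0.6}, {"xyz": [0, -0.025, -0.065], "twist": [0, 0, 0], "jaw": 0.3}, {"xyz": [0, -0.065, -0.065], "twist": [0, 0, 0], "jaw": 0.0}, {"xyz": [0, -0.105, -0.065], "twist": [0, 0, 0], "jaw": 0.0}, {"xyz": [0, -0.11, -0.04], "twist": [0, 0, 0], "jaw": 0.0}, {"xyz": [0, -0.11, -0.015], "twist": [0, 0, 0], "jaw": 0.0}, {"xyz": [0, -0.11, -0.003], "twist": [0, 0, 0], "jaw": 0.0}, {"xyz": [0, -0.11, -0.003], "twist": [0, 0, 0], "jaw": 0.0}]'

```text
clock: 11.88
tcp_pos: [0.4283, -0.1951, 0.1887]
orientation: [-0.001, 0.732, 0.682, -0.0]
wrist_force: [1.0, 0.5, -0.3]
finger_gap: 0.0001
```

```bash
python3 -c "
from h import *
go(.577,-.2065,.184,86); a=cam('side','s2.png')['color'];cv2.imwrite('pics/s2c.png',cv2.resize(a[150:320,150:350],(600,510))[...,::-1])"
```

```text
shift [-0.0009  0.1491  0.0043] twist [-0.003 -0.001 -0.001]
```

View pics/s2c.png

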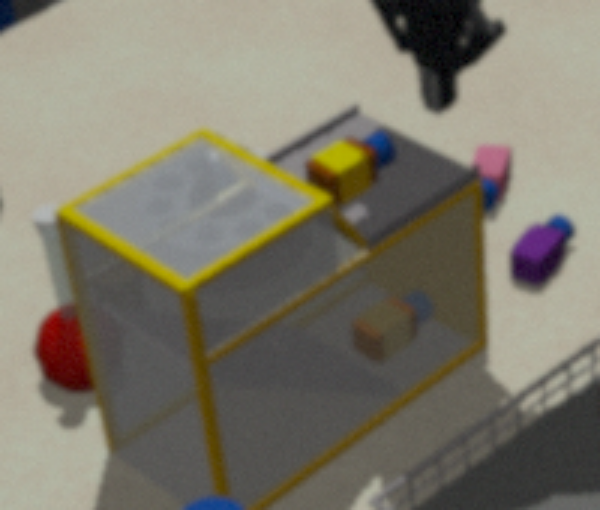

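Bottle 2 lies flat on the tray in front of the flap, so I'll push it through.

>>> servo_tool --targets '[{"xyz": [0, 0.02, 0.005], "twist": [0, 0, 0], "jaw": 0}, {"xyz": [0, 0.04, 0.005], "twist": [0, 0, 0], "jaw": 0}, {"xyz": [0, 0.06, 0.005], "twist": [0, 0, 0], "jaw": 0}, {"xyz": [0, 0.075, 0.005], "twist": [0, 0, 0], "jaw": 0}, {"xyz": [0, 0.09, 0.005], "twist": [0, 0, 0], "jaw": 0}, {"xyz": [0, 0.105, 0.005], "twist": [0, 0, 0], "jaw": 0}, {"xyz": [0, 0.12, 0.005], "twist": [0, 0, 0], "jaw": 0}, {"xyz": [0, 0.132, 0.005], "twist": [0, 0, 0], "jaw": 0}, {"xyz": [0, 0.142, 0.005], "twist": [0, 0, 0], "jaw": 0}, {"xyz": [0, 0.15, 0.005], "twist": [0, 0, 0], "jaw": 0}, {"xyz": [0, 0.15, 0.005], "twist": [0, 0, 0], "jaw": 0}, {"xyz": [0, 0.15, 0.005], "twist": [0, 0, 0], "jaw": 0}]'

```text
clock: 12.93
tcp_pos: [0.5801, -0.2064, 0.186]
orientation: [0.0, 0.731, 0.682, -0.0]
wrist_force: [-0.5, -0.2, 0.9]
finger_gap: 0.0003
```

>>> servo_tool --targets '[{"xyz": [0, -0.03, 0], "twist": [0, 0, 0], "jaw": 0}, {"xyz": [0, -0.06, 0], "twist": [0, 0, 0], "jaw": 0}, {"xyz": [0, -0.09, -0.01], "twist": [0, 0, 0], "jaw": 0}, {"xyz": [0, -0.1, -0.04], "twist": [0, 0, 0], "jaw": 0.3}, {"xyz": [0, -0.1, -0.08], "twist": [0, 0, 0], "jaw": 0.65}, {"xyz": [0, -0.1, -0.08], "twist": [0, 0, 0], "jaw": 0.65}]'

```text
clock: 13.43
tcp_pos: [0.4809, -0.2005, 0.273]
orientation: [0.005, 0.732, 0.682, 0.001]
wrist_force: [1.9, -0.4, 1.0]
finger_gap: 0.0355
```

```bash
python3 -c "
from h import *
go(.4568,.0134,.1,79); cam('side','s3.png'); cam('wrist','w8.png')"
```

```text
shift [ 0.2125 -0.0409  0.1715] twist [0.01  0.004 0.121]
```

>>> servo_tool --targets '[{"xyz": [0.035, -0.008, 0], "twist": [0, 0, 0.03], "jaw": 0.65}, {"xyz": [0.07, -0.016, 0], "twist": [0, 0, 0.06], "jaw": 0.65}, {"xyz": [0.105, -0.025, 0], "twist": [0, 0, 0.09], "jaw": 0.65}, {"xyz": [0.14, -0.035, 0.015], "twist": [0, 0, 0.12], "jaw": 0.65}, {"xyz": [0.17, -0.04, 0.04], "twist": [0, 0, 0.12], "jaw": 0.65}, {"xyz": [0.195, -0.04, 0.07], "twist": [0, 0, 0.12], "jaw": 0.65}, {"xyz": [0.212, -0.04, 0.1], "twist": [0, 0, 0.12], "jaw": 0.65}, {"xyz": [0.212, -0.04, 0.13], "twist": [0, 0, 0.12], "jaw": 0.65}, {"xyz": [0.212, -0.04, 0.165], "twist": [0, 0, 0.12], "jaw": 0.65}, {"xyz": [0.212, -0.04, 0.165], "twist": [0, 0, 0.12], "jaw": 0.65}, {"xyz": [0.212, -0.04, 0.165], "twist": [0, 0, 0.12], "jaw": 0.65}]'

```text
clock: 14.45
tcp_pos: [0.4523, 0.0155, 0.0986]
orientation: [-0.002, 0.771, 0.637, -0.002]
wrist_force: [0.6, -0.6, 0.5]
finger_gap: 0.0554
```

```bash
python3 -c "
from h import *
c=cam('wrist','w9.png'); go(.4568,.0134,.014,79)
hsv=cv2.cvtColor(c['color'],cv2.COLOR_RGB2HSV); m=cv2.inRange(hsv,(18,110,100),(34,255,255))
n,l,s,ce=cv2.connectedComponentsWithStats(m)
for i in range(1,n):
  if s[i,4]>300: 
    v,u=np.nonzero(l==i); W=np.array([wpix(c,a,b,.034)[:2] for a,b in zip(u,v)]); print(ce[i].round(),s[i,4],W.mean(0).round(4),cv2.minAreaRect((W*1000).astype(np.float32)))
a=load('s3')['color'];w=load('w8')['color']
f=lambda i,x,y,w,h:cv2.resize(i[y:y+h,x:x+w],(400,300))
cv2.imwrite('pics/m2.png',np.hstack([f(a,150,170,200,150),f(w,0,0,640,480)])[...,::-1])
"
```

```text
shift [-0.0011  0.003   0.0864] twist [-0.002  0.     0.002]
[317. 267.] 2389 [0.4565 0.0135] ((456.6578063964844, 13.46548080444336), (30.527122497558594, 30.60382843017578), 79.13135528564453)
[ 44. 340.] 8960 [ 0.4877 -0.2347] ((529.7408447265625, -291.5307312011719), (96.46359252929688, 389.48956298828125), 37.98442077636719)
[583. 413.] 745 [0.6642 0.2397] ((670.0499877929688, 244.33441162109375), (67.41704559326172, 32.987247467041016), 38.20504379272461)
```

View pics/m2.png

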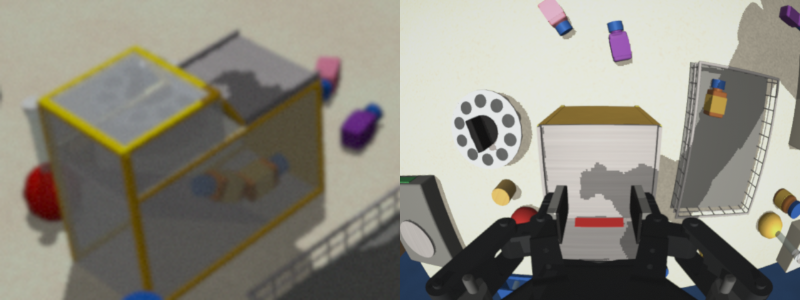

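Two bottles are in and the flap is shut again. Grasping bottle 3 now.

>>> servo_tool --targets '[{"xyz": [-0.001, 0.003, 0.02], "twist": [0, 0, 0], "jaw": 0.65}, {"xyz": [-0.001, 0.003, 0.05], "twist": [0, 0, 0], "jaw": 0.65}, {"xyz": [-0.001, 0.003, 0.07], "twist": [0, 0, 0], "jaw": 0.65}, {"xyz": [-0.001, 0.003, 0.082], "twist": [0, 0, 0], "jaw": 0.65}, {"xyz": [-0.001, 0.003, 0.084], "twist": [0, 0, 0], "jaw": 0.65}, {"xyz": [-0.001, 0.003, 0.084], "twist": [0, 0, 0], "jaw": 0.2}, {"xyz": [-0.001, 0.003, 0.084], "twist": [0, 0, 0], "jaw": 0.2}, {"xyz": [-0.001, 0.003, 0.084], "twist": [0, 0, 0], "jaw": 0.2}, {"xyz": [-0.001, 0.003, 0.084], "twist": [0, 0, 0], "jaw": 0.2}, {"xyz": [-0.001, 0.003, 0.084], "twist": [0, 0, 0], "jaw": 0.2}]'

```text
clock: 15.33
tcp_pos: [0.4596, 0.013, 0.0184]
orientation: [0.002, 0.771, 0.637, 0.001]
wrist_force: [-1.2, -1.2, 6.9]
finger_gap: 0.0286
```

```bash
python3 -c "
from h import *
go(.511,-.2023,.258,86)"
```

```text
shift [-0.2018  0.0922 -0.2391] twist [ 0.004  0.001 -0.12 ]
```

>>> servo_tool --targets '[{"xyz": [0, 0, -0.02], "twist": [0, 0, 0], "jaw": 0.2}, {"xyz": [0, 0, -0.055], "twist": [0, 0, 0], "jaw": 0.2}, {"xyz": [0, 0, -0.09], "twist": [0, 0, 0], "jaw": 0.2}, {"xyz": [0, 0.01, -0.125], "twist": [0, 0, 0], "jaw": 0.2}, {"xyz": [0, 0.02, -0.16], "twist": [0, 0, 0], "jaw": 0.2}, {"xyz": [-0.015, 0.03, -0.19], "twist": [0, 0, -0.03], "jaw": 0.2}, {"xyz": [-0.04, 0.04, -0.215], "twist": [0, 0, -0.06], "jaw": 0.2}, {"xyz": [-0.07, 0.05, -0.235], "twist": [0, 0, -0.09], "jaw": 0.2}, {"xyz": [-0.105, 0.06, -0.24], "twist": [0, 0, -0.12], "jaw": 0.2}, {"xyz": [-0.14, 0.07, -0.24], "twist": [0, 0, -0.12], "jaw": 0.2}, {"xyz": [-0.175, 0.08, -0.24], "twist": [0, 0, -0.12], "jaw": 0.2}, {"xyz": [-0.202, 0.092, -0.24], "twist": [0, 0, -0.12], "jaw": 0.2}]'

```text
clock: 16.33
tcp_pos: [0.5096, -0.2048, 0.2579]
orientation: [0.001, 0.732, 0.682, 0.0]
wrist_force: [0.4, -0.2, -0.4]
finger_gap: 0.0288
```

>>> servo_tool --targets '[{"xyz": [0, 0, 0], "twist": [0, 0, 0], "jaw": 0.2}, {"xyz": [0, 0, 0], "twist": [0, 0, 0], "jaw": 0.2}]'

```text
clock: 16.5
tcp_pos: [0.5098, -0.2038, 0.2567]
orientation: [0.0, 0.732, 0.681, 0.0]
wrist_force: [-0.4, 0.7, -0.8]
finger_gap: 0.0286
```

```bash
python3 -c "
from h import *
go(.538,-.204,.187,86); cam('wrist','w10.png')"
```

```text
shift [0.0019 0.0281 0.0698] twist [ 0.001  0.    -0.003]
```

>>> servo_tool --targets '[{"xyz": [0.001, 0.012, 0.02], "twist": [0, 0, 0], "jaw": 0.2}, {"xyz": [0.001, 0.025, 0.045], "twist": [0, 0, 0], "jaw": 0.2}, {"xyz": [0.001, 0.03, 0.06], "twist": [0, 0, 0], "jaw": 0.2}, {"xyz": [0.001, 0.03, 0.068], "twist": [0, 0, 0], "jaw": 0.2}, {"xyz": [0.001, 0.03, 0.071], "twist": [0, 0, 0], "jaw": 0.2}, {"xyz": [0.001, 0.03, 0.071], "twist": [0, 0, 0], "jaw": 0.2}]'

```text
clock: 17.05
tcp_pos: [0.5393, -0.2021, 0.1857]
orientation: [-0.0, 0.731, 0.683, -0.0]
wrist_force: [0.1, 0.5, -1.1]
finger_gap: 0.0283
```

>>> servo_tool --targets '[{"xyz": [0, 0, 0.002], "twist": [0, 0, 0], "jaw": 0.6}, {"xyz": [0, 0, 0.002], "twist": [0, 0, 0], "jaw": 0.6}, {"xyz": [0, 0, 0], "twist": [0, 0, 0], "jaw": 0.6}, {"xyz": [0, 0, -0.035], "twist": [0, 0, 0], "jaw": 0.6}, {"xyz": [0, -0.025, -0.065], "twist": [0, 0, 0], "jaw": 0.3}, {"xyz": [0, -0.065, -0.065], "twist": [0, 0, 0], "jaw": 0.0}, {"xyz": [0, -0.105, -0.065], "twist": [0, 0, 0], "jaw": 0.0}, {"xyz": [0, -0.11, -0.04], "twist": [0, 0, 0], "jaw": 0.0}, {"xyz": [0, -0.11, -0.015], "twist": [0, 0, 0], "jaw": 0.0}, {"xyz": [0, -0.11, -0.003], "twist": [0, 0, 0], "jaw": 0.0}, {"xyz": [0, -0.11, -0.003], "twist": [0, 0, 0], "jaw": 0.0}]'

```text
clock: 17.97
tcp_pos: [0.4284, -0.195, 0.1868]
orientation: [-0.001, 0.732, 0.682, -0.0]
wrist_force: [-0.6, 1.0, 0.7]
finger_gap: 0.0002
```

```bash
python3 -c "
from h import *
go(.579,-.2065,.184,86); c=cam('scene','sc3.png')
W=cloud(c); m=(W[...,2]>.18)&(W[...,2]<.215)&(abs(W[...,0]-.515)<.085)&(abs(W[...,1]+.2)<.055)
hsv=cv2.cvtColor(c['color'],cv2.COLOR_RGB2HSV); b=m&(hsv[...,0]>95)&(hsv[...,0]<130)&(hsv[...,1]>100); y=m&(hsv[...,0]>15)&(hsv[...,0]<35)&(hsv[...,1]>120)
print(b.sum(),W[b].mean(0),y.sum(),W[y].mean(0))"
```

```text
shift [-0.0008  0.151   0.0024] twist [-0.002 -0.001 -0.001]
76 [ 0.49937932 -0.20500137  0.19562055] 271 [ 0.53654773 -0.20771411  0.1979963 ]
```

>>> servo_tool --targets '[{"xyz": [0, 0.02, 0.003], "twist": [0, 0, 0], "jaw": 0}, {"xyz": [0, 0.04, 0.003], "twist": [0, 0, 0], "jaw": 0}, {"xyz": [0, 0.06, 0.003], "twist": [0, 0, 0], "jaw": 0}, {"xyz": [0, 0.075, 0.003], "twist": [0, 0, 0], "jaw": 0}, {"xyz": [0, 0.09, 0.003], "twist": [0, 0, 0], "jaw": 0}, {"xyz": [0, 0.105, 0.003], "twist": [0, 0, 0], "jaw": 0}, {"xyz": [0, 0.12, 0.003], "twist": [0, 0, 0], "jaw": 0}, {"xyz": [0, 0.132, 0.003], "twist": [0, 0, 0], "jaw": 0}, {"xyz": [0, 0.142, 0.003], "twist": [0, 0, 0], "jaw": 0}, {"xyz": [0, 0.15, 0.003], "twist": [0, 0, 0], "jaw": 0}, {"xyz": [0, 0.15, 0.003], "twist": [0, 0, 0], "jaw": 0}, {"xyz": [0, 0.15, 0.003], "twist": [0, 0, 0], "jaw": 0}]'

```text
clock: 19.02
tcp_pos: [0.5801, -0.2063, 0.186]
orientation: [0.0, 0.731, 0.682, 0.0]
wrist_force: [-1.0, 0.3, 1.4]
finger_gap: -0.0001
```

>>> servo_tool --targets '[{"xyz": [0, -0.03, 0], "twist": [0, 0, 0], "jaw": 0}, {"xyz": [0, -0.06, 0], "twist": [0, 0, 0], "jaw": 0}, {"xyz": [0, -0.09, -0.01], "twist": [0, 0, 0], "jaw": 0}, {"xyz": [0, -0.11, -0.04], "twist": [0, 0, 0], "jaw": 0.3}, {"xyz": [0, -0.13, -0.08], "twist": [0, 0, 0], "jaw": 0.65}, {"xyz": [0, -0.13, -0.09], "twist": [0, 0, 0], "jaw": 0.65}, {"xyz": [0, -0.13, -0.09], "twist": [0, 0, 0], "jaw": 0.65}]'

```text
clock: 19.6
tcp_pos: [0.4502, -0.198, 0.2803]
orientation: [0.004, 0.732, 0.682, 0.001]
wrist_force: [0.6, -1.1, -0.3]
finger_gap: 0.0484
```

```bash
python3 - <<'E'
from h import *
a=cam('side','s4.png')['color'];b=cam('scene','sc4.png')['color'];w=cam('wrist','w11.png')['color']
f=lambda i,x,y,w,h:cv2.resize(i[y:y+h,x:x+w],(400,300),interpolation=cv2.INTER_CUBIC)
im=np.vstack([np.hstack([f(a,150,170,200,150),f(b,230,230,180,135)]),np.hstack([f(w,0,0,640,480),f(b,150,320,160,120)])])
cv2.imwrite('pics/m3.png',im[...,::-1])
P,C=pts(['sc4']); m=(abs(P[:,0]-.47)<.11)&(abs(P[:,1]+.41)<.11)
q=P[m&(P[:,2]>.03)&(P[:,2]<.045)]; print('plate',cv2.minEnclosingCircle((q[:,:2]*1000).astype(np.float32)))
t=m&(P[:,2]>.066)&(P[:,2]<.085); f=P[t]; rect(f,'fin'); u,s,vt=np.linalg.svd(f[:,:2]-f[:,:2].mean(0),full_matrices=False); print('fin',f.mean(0),np.degrees(np.arctan2(*vt[0][::-1])))
go(.475,-.411,.2,15+90); go(.475,-.411,.2,15-90)
E
```

```text
plate ((474.0821228027344, -410.1531982421875), 76.33621215820312)
fin 231 c [ 475.2 -410.8] size [59.6 18.5] ang 13.11 z 0.0745
fin [ 0.47604486 -0.41204375  0.07374862] 14.263813764920943
shift [-0.2117  0.0401  0.0751] twist [ 0.     0.    -0.332]
shift [-0.2117  0.0401  0.0751] twist [ 0.   -0.    2.81]
```

View pics/m3.png

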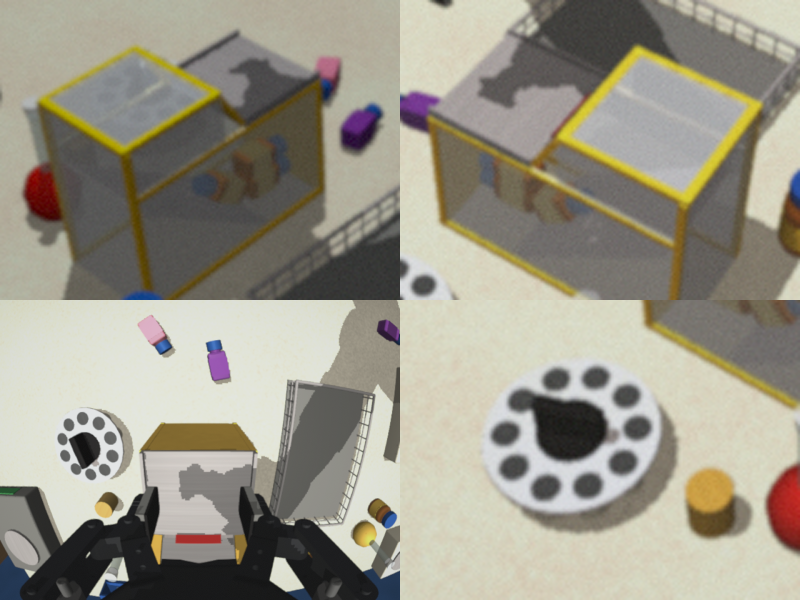

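The basket is empty, all three bottles are inside the box and the flap is shut. The carousel hasn't been moved so far, so I'll go above it next.

>>> servo_tool --targets '[{"xyz": [-0.035, 0.007, 0], "twist": [0, 0, -0.05], "jaw": 0.65}, {"xyz": [-0.07, 0.014, 0], "twist": [0, 0, -0.1], "jaw": 0.65}, {"xyz": [-0.105, 0.02, 0], "twist": [0, 0, -0.15], "jaw": 0.65}, {"xyz": [-0.14, 0.027, 0.0], "twist": [0, 0, -0.2], "jaw": 0.65}, {"xyz": [-0.175, 0.034, 0.02], "twist": [0, 0, -0.25], "jaw": 0.65}, {"xyz": [-0.2, 0.04, 0.05], "twist": [0, 0, -0.31], "jaw": 0.65}, {"xyz": [-0.212, 0.04, 0.075], "twist": [0, 0, -0.31], "jaw": 0.65}, {"xyz": [-0.212, 0.04, 0.1], "twist": [0, 0, -0.31], "jaw": 0.65}, {"xyz": [-0.212, 0.04, 0.1], "twist": [0, 0, -0.31], "jaw": 0.65}, {"xyz": [-0.212, 0.04, 0.1], "twist": [0, 0, -0.31], "jaw": 0.65}]'

```text
clock: 20.58
tcp_pos: [0.4738, -0.4098, 0.1721]
orientation: [-0.003, 0.617, 0.787, 0.001]
wrist_force: [0.6, -1.1, 0.5]
finger_gap: 0.0554
```

```bash
python3 - <<'E'
from h import *
c=cam('wrist','w12.png'); s=env.get_state(); print(s['tcp_pos'])
d=c['depth']; v,u=np.mgrid[:480,:640]; dx,dy=u-c['cx'],v-c['cy']; r=np.hypot(dx,dy)+1e-9; th=r/c['fx']
k=np.tan(th)*d/r; W=np.stack([dx*k,dy*k,d],-1)@att(c).T+np.array(c['eye'])
m=(d>0)&(abs(W[...,0]-.475)<.09)&(abs(W[...,1]+.411)<.09)
for lo,hi,l in((.068,.08,'fin'),(.033,.043,'plate')):
    q=W[m&(W[...,2]>lo)&(W[...,2]<hi)]; rect(q,l); print(cv2.minEnclosingCircle((q[:,:2]*1000).astype(np.float32)))
cv2.imwrite('pics/w12v.png',c['color'][...,::-1])
E
```

```text
[ 0.4748705  -0.41050373  0.17451241]
fin 1629 c [ 474.6 -411.1] size [60.  13.1] ang 14.01 z 0.0741
((474.57080078125, -411.37066650390625), 30.32573699951172)
plate 25018 c [ 474.3 -410.8] size [149.  148.4] ang 31.17 z 0.0385
((474.42047119140625, -410.93743896484375), 75.14730834960938)
```

View pics/w12v.png

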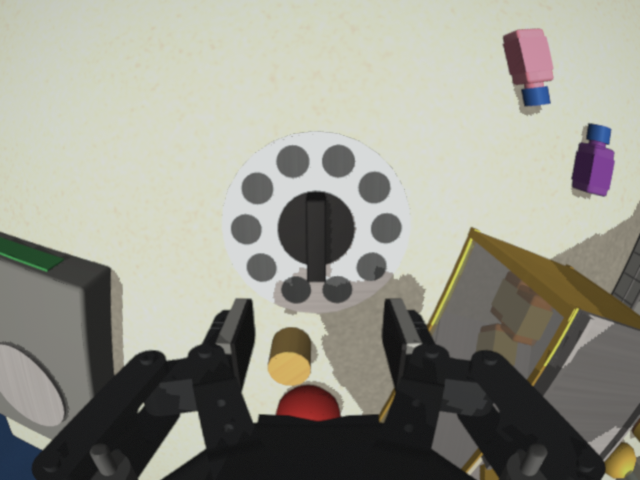

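```bash
python3 -c "
from h import *
go(.4746,-.4111,.045,104)"
```

```text
shift [-0.0008 -0.0002  0.1295] twist [-0.001 -0.002 -0.004]
```

>>> servo_tool --targets '[{"xyz": [-0.001, 0, 0.03], "twist": [0, 0, -0.004], "jaw": 0.65}, {"xyz": [-0.001, 0, 0.06], "twist": [0, 0, -0.004], "jaw": 0.65}, {"xyz": [-0.001, 0, 0.09], "twist": [0, 0, -0.004], "jaw": 0.65}, {"xyz": [-0.001, 0, 0.115], "twist": [0, 0, -0.004], "jaw": 0.65}, {"xyz": [-0.001, 0, 0.129], "twist": [0, 0, -0.004], "jaw": 0.5}, {"xyz": [-0.001, 0, 0.129], "twist": [0, 0, -0.004], "jaw": 0.3}, {"xyz": [-0.001, 0, 0.129], "twist": [0, 0, -0.004], "jaw": 0.1}, {"xyz": [-0.001, 0, 0.129], "twist": [0, 0, -0.004], "jaw": 0}, {"xyz": [-0.001, 0, 0.129], "twist": [0, 0, -0.004], "jaw": 0}, {"xyz": [-0.001, 0, 0.129], "twist": [0, 0, -0.004], "jaw": 0}, {"xyz": [-0.001, 0, 0.129], "twist": [0, 0, -0.004], "jaw": 0}]' --squeeze 100

```text
clock: 21.55
tcp_pos: [0.4763, -0.4129, 0.0481]
orientation: [0.001, 0.616, 0.788, -0.0]
wrist_force: [-0.5, 0.9, 3.1]
finger_gap: 0.0122
```

```bash
python3 -c "
from h import *
print(env.get_state()['tcp_pos'],env.get_state()['finger_gap']);go(.4746,-.4111,.26,104)"
```

```text
[ 0.47628166 -0.41294251  0.04807652] 0.01216995639493269
shift [ 0.0017 -0.0008 -0.2119] twist [0.002 0.002 0.   ]
```

>>> servo_tool --targets '[{"xyz": [0, 0, -0.01], "twist": [0, 0, 0], "jaw": 0}, {"xyz": [0, 0, -0.03], "twist": [0, 0, 0], "jaw": 0}, {"xyz": [0, 0, -0.06], "twist": [0, 0, 0], "jaw": 0}, {"xyz": [0, 0, -0.095], "twist": [0, 0, 0], "jaw": 0}, {"xyz": [0, 0, -0.13], "twist": [0, 0, 0], "jaw": 0}, {"xyz": [0, 0, -0.165], "twist": [0, 0, 0], "jaw": 0}, {"xyz": [0, 0, -0.2], "twist": [0, 0, 0], "jaw": 0}, {"xyz": [0, 0, -0.225], "twist": [0, 0, 0], "jaw": 0}, {"xyz": [0, 0, -0.235], "twist": [0, 0, 0], "jaw": 0}, {"xyz": [0, 0, -0.235], "twist": [0, 0, 0], "jaw": 0}]'

```text
clock: 22.38
tcp_pos: [0.4761, -0.4133, 0.2856]
orientation: [0.003, 0.616, 0.788, -0.001]
wrist_force: [0.3, 0.5, -4.6]
finger_gap: 0.0124
```

>>> servo_tool --targets '[{"xyz": [0.02, 0.004, 0], "twist": [0, 0, 0], "jaw": 0}, {"xyz": [0.05, 0.012, 0], "twist": [0, 0, 0], "jaw": 0}, {"xyz": [0.085, 0.02, 0], "twist": [0, 0, 0], "jaw": 0}, {"xyz": [0.12, 0.028, 0], "twist": [0, 0, 0.04], "jaw": 0}, {"xyz": [0.155, 0.036, 0], "twist": [0, 0, 0.08], "jaw": 0}, {"xyz": [0.19, 0.044, 0], "twist": [0, 0, 0.12], "jaw": 0}, {"xyz": [0.225, 0.052, 0], "twist": [0, 0, 0.16], "jaw": 0}, {"xyz": [0.26, 0.06, 0], "twist": [0, 0, 0.2], "jaw": 0}, {"xyz": [0.295, 0.068, 0], "twist": [0, 0, 0.24], "jaw": 0}, {"xyz": [0.325, 0.076, 0], "twist": [0, 0, 0.28], "jaw": 0}, {"xyz": [0.345, 0.08, 0], "twist": [0, 0, 0.32], "jaw": 0}, {"xyz": [0.353, 0.082, 0], "twist": [0, 0, 0.35], "jaw": 0}]'

```text
clock: 23.38
tcp_pos: [0.4679, -0.0468, 0.2801]
orientation: [-0.002, 0.743, 0.669, -0.001]
wrist_force: [-0.1, -0.2, -5.5]
finger_gap: 0.0123
```

```bash
python3 - <<'E'
from h import *
s=env.get_state(); print(s['tcp_pos'],s['finger_gap'],s['wrist_force'])
# shaft from several fresh pictures
a=cam('side','s5.png'); W=cloud(a); m=(abs(W[...,0]-.4555)<.03)&(abs(W[...,1]-.3555)<.03)
P=W[m]; C=a['color'][m].astype(float)
z=P[:,2]; f=P[(z>.056)&(z<.0645)]; dk=C[(z>.056)&(z<.0645)].mean(1)<90
print('flange',cv2.minEnclosingCircle((f[dk][:,:2]*1000).astype(np.float32)), 'tip',P[z>.084].mean(0))
go(.4555,.3555,.28,84)
c=cam('wrist','w13.png'); d=c['depth']; v,u=np.mgrid[:480,:640]; dx,dy=u-c['cx'],v-c['cy']; r=np.hypot(dx,dy)+1e-9; k=np.tan(r/c['fx'])*d/r; W=np.stack([dx*k,dy*k,d],-1)@att(c).T+np.array(c['eye'])
t=s['tcp_pos']; q=W[(d>0)&(np.hypot(W[...,0]-t[0],W[...,1]-t[1])<.085)]; h,e=np.histogram(q[:,2],bins=np.arange(.2,.3,.002)); print('plate z',e[h.argmax()],h.max())
p=q[abs(q[:,2]-e[h.argmax()])<.006]; print('plate',cv2.minEnclosingCircle((p[:,:2]*1000).astype(np.float32)))
E
```

```text
[ 0.46786248 -0.04676914  0.28010095] 0.012346838684180073 [-0.09911221 -0.23378257 -5.54138802]
flange ((456.6463623046875, 357.5334167480469), 28.07241439819336) tip [0.45622352 0.35770442 0.08831754]
shift [ 0.3985 -0.0547  0.001 ] twist [-0.003 -0.002 -0.   ]
plate z 0.2700000000000001 33648
plate ((466.57373046875, -46.20582962036133), 75.30174255371094)
```

>>> servo_tool --targets '[{"xyz": [0.03, -0.005, 0], "twist": [0, 0, 0], "jaw": 0}, {"xyz": [0.065, -0.01, 0], "twist": [0, 0, 0], "jaw": 0}, {"xyz": [0.1, -0.015, 0], "twist": [0, 0, 0], "jaw": 0}, {"xyz": [0.135, -0.02, 0], "twist": [0, 0, 0], "jaw": 0}, {"xyz": [0.17, -0.025, 0], "twist": [0, 0, 0], "jaw": 0}, {"xyz": [0.195, -0.03, 0], "twist": [0, 0, 0], "jaw": 0}, {"xyz": [0.21, -0.035, 0], "twist": [0, 0, 0], "jaw": 0}, {"xyz": [0.215, -0.035, 0], "twist": [0, 0, 0], "jaw": 0}, {"xyz": [0.215, -0.035, 0], "twist": [0, 0, 0], "jaw": 0}, {"xyz": [0.215, -0.035, 0], "twist": [0, 0, 0], "jaw": 0}]'

```text
clock: 24.32
tcp_pos: [0.4576, 0.1666, 0.2806]
orientation: [0.0, 0.744, 0.669, -0.001]
wrist_force: [0.4, 0.3, -5.1]
finger_gap: 0.0123
```

```bash
cat >> h.py <<'E'
def wcloud(c):
    d=c['depth']; v,u=np.mgrid[:480,:640]; dx,dy=u-c['cx'],v-c['cy']; r=np.hypot(dx,dy)+1e-9; k=np.tan(r/c['fx'])*d/r
    W=np.stack([dx*k,dy*k,d],-1)@att(c).T+np.array(c['eye']); W[d<=0]=np.nan; return W
E
python3 - <<'E'
from h import *
c=cam('wrist','w14.png'); W=wcloud(c); s=env.get_state(); print(s['tcp_pos'],s['finger_gap'])
near=np.hypot(W[...,0]-.456,W[...,1]-.356)<.034
hsv=cv2.cvtColor(c['color'],cv2.COLOR_RGB2HSV)
f=near&(W[...,2]>.057)&(W[...,2]<.064); dk=f&(c['color'].mean(-1)<90)
for l,m in (('flange',dk),('tip',near&(W[...,2]>.086)),('pin',near&(W[...,2]>.076))): 
    q=W[m]; print(l,len(q),cv2.minEnclosingCircle((q[:,:2]*1000).astype(np.float32)) if len(q) else '',q.mean(0).round(4))
red=near&(hsv[...,1]>140)&((hsv[...,0]<8)|(hsv[...,0]>172)); q=W[red]; print('red',len(q))
if len(q)>5: rect(q[q[:,2]>.07],'red')
n,l,st,ce=cv2.connectedComponentsWithStats(red.astype(np.uint8))
for i in range(1,n):
    if st[i,4]>10: q=W[l==i]; q=q[q[:,2]>.07]; print('key',len(q),q.mean(0).round(4))
d=(abs(W[...,2]-.05)<.004)&(abs(W[...,0]-.456)<.15)&(W[...,1]>.22)&(W[...,1]<.44); q=W[d]; r=rect(q,'deck')
# front edge (-y side): line of min y per x bin ; also -x edge
xs=np.arange(.37,.55,.01); e=[np.nanpercentile(q[abs(q[:,0]-x)<.005][:,1],1) for x in xs]; p=np.polyfit(xs,e,1); print('front edge yaw',np.degrees(np.arctan(p[0])),np.std(np.polyval(p,xs)-e), 'y at .456',np.polyval(p,.456))
t=s['tcp_pos']; pl=W[(abs(W[...,2]-.271)<.006)&(np.hypot(W[...,0]-t[0],W[...,1]-t[1])<.085)]; print('plate',cv2.minEnclosingCircle((pl[:,:2]*1000).astype(np.float32)),np.median(pl[:,2]))
fin=W[(W[...,2]>.298)&(W[...,2]<.315)&(np.hypot(W[...,0]-t[0],W[...,1]-t[1])<.04)]; print(len(fin)); 
cv2.imwrite('pics/w14v.png',c['color'][...,::-1])
E
```

```text
[0.45768129 0.16630669 0.28077956] 0.012139200918182722
flange 158 ((453.5859375, 351.83282470703125), 24.381929397583008) [0.4514 0.3413 0.0603]
tip 194 ((454.8605651855469, 355.2274475097656), 9.37145709991455) [0.4544 0.3536 0.0892]
pin 319 ((454.96112060546875, 353.8889465332031), 10.154598236083984) [0.4537 0.3518 0.0864]
red 65
red 49 c [454.6 354.2] size [29.9  6.6] ang 7.87 z 0.0742
key 35 [0.4426 0.3519 0.0738]
key 14 [0.4681 0.356  0.0737]
deck 20515 c [454.5 349.7] size [182.8 232.8] ang 89.28 z 0.0511
front edge yaw 27.56233036476297 0.007219318527813171 y at .456 0.29561791866488607
plate ((456.22723388671875, 166.94178771972656), 75.2157974243164) 0.27116718182467986
6451
```

View pics/w14v.png

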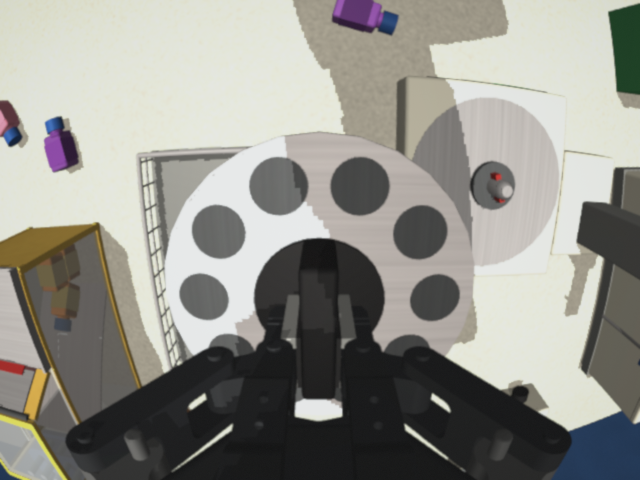

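The wrist view shows the shaft at (495,185) with both red keys at (497,176) and (500,200). Depth on the keys gives a 30 x 6.6 mm rectangle centred at (454.6, 354.2) mm with yaw about +8°. That matches the sizes given, so I'll use it.

```bash
python3 -c "
from h import *
go(.4563,.3543,.16,98)"
```

```text
shift [ 0.1869 -0.0213  0.1206] twist [-0.001  0.001 -0.246]
```

>>> servo_tool --targets '[{"xyz": [0.025, -0.003, 0], "twist": [0, 0, -0.03], "jaw": 0}, {"xyz": [0.055, -0.006, 0], "twist": [0, 0, -0.06], "jaw": 0}, {"xyz": [0.09, -0.01, 0], "twist": [0, 0, -0.1], "jaw": 0}, {"xyz": [0.125, -0.014, 0], "twist": [0, 0, -0.14], "jaw": 0}, {"xyz": [0.155, -0.018, 0], "twist": [0, 0, -0.18], "jaw": 0}, {"xyz": [0.175, -0.02, 0], "twist": [0, 0, -0.22], "jaw": 0}, {"xyz": [0.187, -0.021, 0.02], "twist": [0, 0, -0.246], "jaw": 0}, {"xyz": [0.187, -0.021, 0.045], "twist": [0, 0, -0.246], "jaw": 0}, {"xyz": [0.187, -0.021, 0.075], "twist": [0, 0, -0.246], "jaw": 0}, {"xyz": [0.187, -0.021, 0.1], "twist": [0, 0, -0.246], "jaw": 0}, {"xyz": [0.187, -0.021, 0.12], "twist": [0, 0, -0.246], "jaw": 0}, {"xyz": [0.187, -0.021, 0.12], "twist": [0, 0, -0.246], "jaw": 0}]'

```text
clock: 25.37
tcp_pos: [0.4544, 0.3526, 0.1561]
orientation: [-0.001, 0.657, 0.754, -0.004]
wrist_force: [-0.5, -0.5, -5.5]
finger_gap: 0.0122
```

>>> servo_tool --targets '[{"xyz": [0, 0, 0], "twist": [0, 0, 0], "jaw": 0}, {"xyz": [0, 0, 0], "twist": [0, 0, 0], "jaw": 0}]'

```text
clock: 25.53
tcp_pos: [0.4577, 0.3552, 0.1625]
orientation: [0.0, 0.656, 0.754, 0.001]
wrist_force: [0.3, -0.0, -4.3]
finger_gap: 0.0121
```

```bash
cat > st.py <<'E'
from h import *
c=cam('wrist'); W=wcloud(c); s=env.get_state(); t=s['tcp_pos']
m=np.hypot(W[...,0]-t[0],W[...,1]-t[1])<.085; z0=t[2]-.010
pl=W[m&(abs(W[...,2]-z0)<.007)]; zm=np.median(pl[:,2]); pl=pl[abs(pl[:,2]-zm)<.003]
fn=W[m&(W[...,2]>zm+.030)&(W[...,2]<zm+.040)&(np.hypot(W[...,0]-t[0],W[...,1]-t[1])<.04)]
hsv=0; (cx,cy),r=cv2.minEnclosingCircle((pl[:,:2]*1000).astype(np.float32))
A=np.c_[pl[:,:2],np.ones(len(pl))]; print('tcp',t.round(4),'gap',s['finger_gap'].round(4) if hasattr(s['finger_gap'],'round') else s['finger_gap'],'F',s['wrist_force'].round(1),'T',s['ft_torque'].round(2),'plate',round(cx,1),round(cy,1),round(r,1),'top z',zm.round(4),'tilt',np.linalg.lstsq(A,pl[:,2],rcond=None)[0][:2].round(3))
E
python3 st.py; python3 -c "
from h import *
go(.4563,.3543,.14,98)"
```

```text
tcp [0.4579 0.3557 0.1632] gap 0.012073726044381953 F [-0.8  0.9 -4.7] T [ 0.06 -0.01  0.  ] plate 456.4 355.0 75.3 top z 0.153 tilt [0.002 0.01 ]
shift [-0.0012 -0.0019  0.0232] twist [ 0.003 -0.001 -0.   ]
```

>>> servo_tool --targets '[{"xyz": [0, -0.0016, 0.004], "twist": [0, 0, 0], "jaw": 0}, {"xyz": [0, -0.0016, 0.01], "twist": [0, 0, 0], "jaw": 0}, {"xyz": [0, -0.0016, 0.016], "twist": [0, 0, 0], "jaw": 0}, {"xyz": [0, -0.0016, 0.022], "twist": [0, 0, 0], "jaw": 0}, {"xyz": [0, -0.0016, 0.027], "twist": [0, 0, 0], "jaw": 0}, {"xyz": [0, -0.0016, 0.032], "twist": [0, 0, 0], "jaw": 0}, {"xyz": [0, -0.0016, 0.032], "twist": [0, 0, 0], "jaw": 0}]'

```text
clock: 26.17
tcp_pos: [0.4549, 0.3552, 0.1279]
orientation: [0.0, 0.656, 0.755, -0.0]
wrist_force: [2.1, 0.2, -7.6]
finger_gap: 0.0122
```

```bash
python3 st.py
```

```text
tcp [0.455  0.3552 0.1284] gap 0.012091870810876728 F [ 2.5 -0.4 -6.8] T [-0.18 -0.48 -0.07] plate 453.5 354.8 75.2 top z 0.1184 tilt [0.002 0.007]
```

The bore is over the pin: hub at 80 mm, pin tip at 90 mm, and only about 2.5 N sideways. I'll keep lowering.

>>> servo_tool --targets '[{"xyz": [0, 0.001, 0.002], "twist": [0, 0, 0], "jaw": 0}, {"xyz": [0, 0.001, 0.005], "twist": [0, 0, 0], "jaw": 0}, {"xyz": [0, 0.001, 0.008], "twist": [0, 0, 0], "jaw": 0}, {"xyz": [0, 0.001, 0.011], "twist": [0, 0, 0], "jaw": 0}, {"xyz": [0, 0.001, 0.014], "twist": [0, 0, 0], "jaw": 0}, {"xyz": [0, 0.001, 0.016], "twist": [0, 0, 0], "jaw": 0}, {"xyz": [0, 0.001, 0.016], "twist": [0, 0, 0], "jaw": 0}]'

```text
clock: 26.8
tcp_pos: [0.4556, 0.3554, 0.1126]
orientation: [0.0, 0.656, 0.755, -0.0]
wrist_force: [1.2, -0.6, -5.2]
finger_gap: 0.0124
```

```bash
python3 st.py
```

```text
tcp [0.4556 0.3554 0.1128] gap 0.01213608525034018 F [ 0.4 -0.9 -5.4] T [-0.34 -0.18 -0.01] plate 454.2 354.9 75.2 top z 0.1031 tilt [0.001 0.008]
```

It is past the key tops (hub at 65 mm), so the keys have engaged. Seating it the rest of the way.

>>> servo_tool --targets '[{"xyz": [0, 0, 0.002], "twist": [0, 0, 0], "jaw": 0}, {"xyz": [0, 0, 0.004], "twist": [0, 0, 0], "jaw": 0}, {"xyz": [0, 0, 0.006], "twist": [0, 0, 0], "jaw": 0}, {"xyz": [0, 0, 0.008], "twist": [0, 0, 0], "jaw": 0}, {"xyz": [0, 0, 0.008], "twist": [0, 0, 0], "jaw": 0}]'

```text
clock: 27.27
tcp_pos: [0.4559, 0.3558, 0.108]
orientation: [0.0, 0.656, 0.755, 0.001]
wrist_force: [-4.1, -3.8, 13.4]
finger_gap: 0.0121
```

```bash
python3 st.py
```

```text
tcp [0.4558 0.3558 0.108 ] gap 0.012321905548552899 F [-5.3 -4.  12.5] T [-1.32  1.03 -0.03] plate 454.5 355.3 75.2 top z 0.0985 tilt [0.001 0.003]
```

Seated: the TCP is at 108 mm as predicted, with firm contact at 12 N. Releasing, lifting clear and checking.

>>> servo_tool --targets '[{"xyz": [0, 0, -0.002], "twist": [0, 0, 0], "jaw": 0.3}, {"xyz": [0, 0, -0.002], "twist": [0, 0, 0], "jaw": 0.5}, {"xyz": [0, 0, -0.002], "twist": [0, 0, 0], "jaw": 0.5}, {"xyz": [0, 0, -0.002], "twist": [0, 0, 0], "jaw": 0.5}, {"xyz": [0, 0, -0.02], "twist": [0, 0, 0], "jaw": 0.5}, {"xyz": [0, 0, -0.05], "twist": [0, 0, 0], "jaw": 0.5}, {"xyz": [0, 0, -0.085], "twist": [0, 0, 0], "jaw": 0.5}, {"xyz": [0, 0, -0.12], "twist": [0, 0, 0], "jaw": 0.5}, {"xyz": [-0.03, -0.02, -0.15], "twist": [0, 0, 0], "jaw": 0.5}, {"xyz": [-0.06, -0.03, -0.17], "twist": [0, 0, 0], "jaw": 0.5}, {"xyz": [-0.06, -0.03, -0.17], "twist": [0, 0, 0], "jaw": 0.5}]'

```text
clock: 28.23
tcp_pos: [0.4349, 0.2897, 0.2806]
orientation: [0.002, 0.656, 0.754, 0.003]
wrist_force: [0.3, 1.5, -0.1]
finger_gap: 0.0427
```

```bash
python3 - <<'E'
from h import *
c=cam('wrist','w15.png'); W=wcloud(c); m=np.hypot(W[...,0]-.4546,W[...,1]-.355)<.08
p=W[m&(W[...,2]>.09)&(W[...,2]<.106)]; A=np.c_[p[:,:2],np.ones(len(p))]; print('plate z',np.median(p[:,2]),cv2.minEnclosingCircle((p[:,:2]*1000).astype(np.float32)),np.linalg.lstsq(A,p[:,2],rcond=None)[0][:2])
rect(W[m&(W[...,2]>.127)&(W[...,2]<.14)],'fin')
s=cam('side','s6.png'); W=cloud(s); m=np.hypot(W[...,0]-.4546,W[...,1]-.355)<.06; q=W[m&(W[...,2]<.12)&(W[...,2]>.08)]; print('side plate z',np.median(q[:,2]))
# compare everything else with start images
for n in ('scene','side'):
    a=load(n+'0')['color']; b=(cam(n,n+'9.png') if n=='scene' else s)['color']
    d=cv2.absdiff(cv2.GaussianBlur(a,(7,7),0),cv2.GaussianBlur(b,(7,7),0)).max(-1)>60; k,l,st,_=cv2.connectedComponentsWithStats(d.astype(np.uint8)); print(n,[tuple(map(int,x)) for x in st[1:] if x[4]>40])
# flap: points near flap plane
P,_=pts(['side0']); 
a=np.radians(-4)
E
python3 - <<'E'
import sys;sys.path.insert(0,'.')
import os;os.chdir('.')
from h import *
b=load('scene9')['color'];s=load('s6')['color'];w=load('w15')['color']
f=lambda i,x,y,w,h:cv2.resize(i[y:y+h,x:x+w],(400,300),interpolation=cv2.INTER_CUBIC)
cv2.imwrite('pics/m4.png',np.vstack([np.hstack([f(b,150,50,490,367),f(s,150,170,200,150)]),np.hstack([f(s,400,250,240,180),f(w,0,0,640,480)])])[...,::-1])
E
```

```text
plate z 0.09855158569621833 ((454.23590087890625, 355.4627990722656), 75.18573760986328) [0.00224107 0.00119603]
fin 1113 c [453.9 354.8] size [58.9 14.4] ang 8.53 z 0.134
side plate z 0.09916194878434981
scene [(0, 0, 19, 19, 315), (0, 0, 96, 44, 1704), (343, 9, 37, 107, 2095), (368, 25, 6, 10, 42), (151, 79, 29, 34, 374), (184, 78, 67, 104, 4018), (119, 115, 9, 21, 120), (159, 123, 24, 32, 495), (248, 147, 163, 51, 4177), (122, 152, 18, 23, 266), (194, 173, 31, 18, 298), (403, 180, 40, 21, 624), (88, 198, 210, 195, 9795), (171, 217, 16, 6, 73), (193, 220, 19, 7, 98), (0, 227, 42, 90, 2017), (301, 243, 18, 14, 138), (193, 347, 42, 38, 836), (223, 347, 11, 9, 68), (235, 354, 11, 9, 73), (240, 367, 10, 9, 78), (187, 369, 11, 9, 79), (201, 368, 59, 44, 532), (234, 380, 11, 10, 84), (190, 382, 11, 10, 87), (220, 389, 11, 10, 87), (203, 390, 11, 10, 89)]
side [(409, 0, 31, 37, 235), (518, 0, 91, 38, 1047), (252, 18, 14, 10, 108), (251, 30, 19, 33, 454), (439, 46, 11, 38, 163), (234, 49, 9, 21, 127), (268, 55, 14, 34, 237), (530, 83, 11, 7, 55), (424, 98, 12, 11, 77), (486, 102, 10, 18, 106), (389, 117, 43, 67, 1657), (470, 134, 107, 199, 9896), (242, 173, 42, 24, 404), (313, 211, 152, 70, 4761), (416, 212, 8, 9, 52), (369, 257, 6, 11, 43), (377, 263, 7, 10, 47), (387, 268, 7, 10, 48), (345, 271, 33, 24, 440), (396, 273, 7, 11, 50), (327, 291, 22, 23, 362), (297, 309, 27, 27, 444), (476, 321, 11, 8, 68), (522, 338, 10, 8, 71), (475, 367, 53, 31, 515), (473, 400, 56, 61, 2144)]
```

View pics/m4.png

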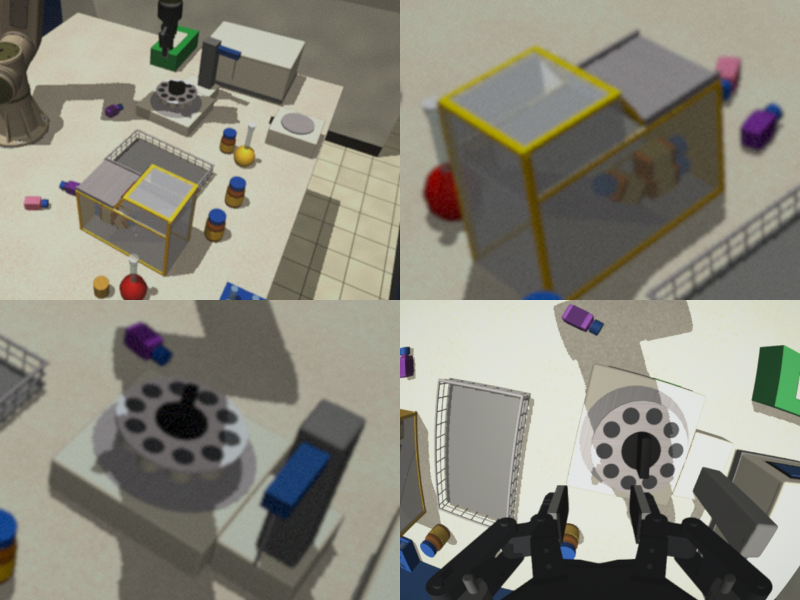

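```bash
python3 -c "
from h import *
print(env.hand_in())"
```

```text
the job is handed in; nothing more can be done
None
```

I put all three used bottles through the flap into the yellow box and fitted the clean carousel on the drive shaft. The job was handed in at about 28 s on the robot's clock; hand-in reports no verdict.

- **Bottles:** The basket held three bottles and is now empty. All three show inside the box in the last side view, and the tray is clear. The flap was seen shut after the third bottle went in. The pink and purple look-alikes were left alone.
- **Carousel:** It seated fully home with the keys engaged. The plate top measured 98.6 mm from the wrist camera and 99.2 mm from the side camera, against 98 mm expected. It sits level, and the fin is at 8.5° against about 8° measured for the keys.
- **Other items:** The jars, both flasks and the weight look undisturbed in the last pictures. The gripper was clear of everything at hand-in.
- **Disagreements:** My early estimate of the changer's angle (about -6°) did not match the keys, so I aligned to the keys. One move call was refused for a missing jaw value and I resent it. While closing on each bottle, the tool stood 2 to 9 mm above its commanded height with about 7 N upward force. I did not find out why, and the grips held.

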